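Pack the gypsum casts

TASK

Pack the four gypsum casts into the plywood tray, each flat in the cork recess that was cut for it: the plain long bar, the heart, the round medallion, and last of all, after those three are in, the tall turned column, which you lift straight up out of its casting mould and stand upright in its recess without tipping it over on the way. Set the casts down rather than dropping them, and leave the star and the sanding block, which have no recess, where they lie.

Things in the scene. Friction and masses are not known exactly. Their poses are not given: they have to be found in the camera images.
- bar: Cream gypsum bar, a plain block 34 (x) x 110 (y) x 30 (z) mm with a carved top, lying flat on the table, about 0.13 kg. Origin: centre of its underside, z up.
- heart: Cream gypsum heart ornament, 52 (x) x 58 (y) x 16 (z) mm, lying flat on the table; its point looks to -x, its two lobes and the notch to +x. Gripped along x (52 mm, notch to point, through the origin) it holds; its sides taper towards the point. Origin: centre of its underside, z up.
- medallion: Cream gypsum medallion, a round disc 68 mm across and 15 mm thick, lying flat on the table. Origin: centre of its underside, z up.
- column: Turned gypsum column, 95 mm tall, foot 36 mm across, 0.12 kg, upright in a snug round well 54 mm deep in a fixed grey mould (84 mm square, 70 mm tall); its foot is 16 mm above the table, its top 111 mm. What shows is a 28 mm neck (58 to 84 mm above the foot) under a 31 mm cap: grip there from above, lift straight up 60 mm before moving aside. Origin: centre of its underside, z up.
- star: Look-alike that does not belong: cream gypsum star with many points, 84 mm across, 18 mm thick, loose on the table. Must stay where it is. Origin: centre of its underside, z up.
- sanding_block: Look-alike that does not belong: tan sanding block, 54 (x) x 98 (y) x 28 (z) mm, loose on the table. Must stay where it is. Origin: centre of its underside, z up.
- nest_bar: Nest for the bar. Fixed cork slab, 100 (x) x 136 (y) x 10 mm, one of four in the plywood tray, alike but for the grey felt-lined recess: centred, 5 mm deep, its floor 10 mm and its rim 15 mm above the table. Origin: centre of the slab's underside, 5 mm above the table; z up. Recess: a long rectangle, 50 mm along x and 126 mm along y. The tray: 220 x 292 mm, fixed, walls 14 mm high.
- nest_heart: Nest for the heart. Fixed cork slab, 100 (x) x 136 (y) x 10 mm, one of four in the plywood tray, alike but for the grey felt-lined recess: centred, 5 mm deep, its floor 10 mm and its rim 15 mm above the table. Origin: centre of the slab's underside, 5 mm above the table; z up. Recess: a nearly square rectangle, 66 mm along x and 72 mm along y.
- nest_medallion: Nest for the medallion. Fixed cork slab, 100 (x) x 136 (y) x 10 mm, one of four in the plywood tray, alike but for the grey felt-lined recess: centred, 5 mm deep, its floor 10 mm and its rim 15 mm above the table. Origin: centre of the slab's underside, 5 mm above the table; z up. Recess: a large circle, 84 mm across.
- nest_column: Nest for the column. Fixed cork slab, 100 (x) x 136 (y) x 10 mm, one of four in the plywood tray, alike but for the grey felt-lined recess: centred, 5 mm deep, its floor 10 mm and its rim 15 mm above the table. Origin: centre of the slab's underside, 5 mm above the table; z up. Recess: a small circle, 52 mm across.
Not all that is in view belongs to the job. What is shaped like the heart but pink or red is not meant.

How it is judged:
By the outcome, as a careful person would: the job done as asked, in the order asked, and still so for the second after the job is handed in, with the robot touching nothing.
It also fails if it takes over 112 s, if anything falls off the work surface, if the arm or the gripper's body presses on something with over 40 N, if the wrist force passes 120 N, or if a joint passes its speed limit or range.

ROBOT

A 6-joint arm with a two-finger parallel gripper is mounted at the origin on a cart in front of the work surface, level with it; the furniture and walls round the work are solid. World frame = base frame: x ahead of the robot, y to its left, z up, the work surface at z = 0. Lengths are in m, angles in rad, forces in N, time in s.
With the tool pointing down it reaches from about 0.25 to 0.85 m from the base axis. Payload 12.5 kg.
Tool frame: the origin (TCP) lies at the very end of the fingers, on their centre line; the grasp point (between the pads) lies robot.grip_depth behind it (robot.grip_depth is the distance from the TCP to the grasp point, in m); z points along the fingers, y is the line along which they close (so a half turn about z gives the same grasp; the last joint's range is limited). The gripper opens to 93 mm and grips with 3 to 60 N. Pads are 15 mm wide; open, the fingers measure 128 mm over their backs; the gripper's body (75 mm by 188 mm) begins 65 mm behind the grasp point.
Start: joints at [-1.27, 0.351, 1.652, -0, 1.139, -0.085], TCP at [0.207, -0.51, 0.219] pointing down, gripper open.
Joint ranges: [-2.75, 2.75], [-0.79, 2.1], [0.01, 2.65], [-1.57, 4.71], [0.07, 3.14], [-2.87, 2.87]. Speed limits (rad/s): [2.22, 2.22, 2.79, 3.14, 3.14, 3.14].

INTERFACE

Orientations are given as a unit quaternion [x, y, z, w].
In Python, from plant import robot gives the robot as it stands.
- The arm moves only by the tool step_arm, never from a script. Its argument "commands" is a list of rows, each a list of 7 numbers: the shift along the tool's x, y, z each as a share of 0.02 m, from -1 to 1, then the turn, a rotation vector about the tool's x, y, z each as a share of 0.1 rad, from -1 to 1, then the finger opening in mm, from 0 to 93. In form: [[x, y, z, wx, wy, wz, hand], ...]. A call has 1 to 8 rows; each row shifts and turns the commanded pose from where the row before left it, along the tool's axes as they then stand; what a row does not reach is not made up. A row lasts 1/12 s, in which the tool goes at most 41.7 mm and 7.16 degrees, less where a joint would pass 70% of its speed; a pose out of reach is approached as far as the arm can. A call with a number of a shift or a turn outside -1 to 1 is refused whole. A call with a gripper value outside its range is refused whole. The fingers move at their own pace and stop on an object; the grip force is fixed at half the most. Time passes only in rows, so rows that do not move let the fingers close. It gives the time, the measured TCP pose, the force, the opening and the grip force at its end, in the units of the state.
- robot.get_state(): the state, without advancing time (a new reading comes with each control period).
- robot.read_camera(name): name is "side" or "top"; returns the picture (384x512x3 uint8, red, green, blue); there is no depth.
- robot.camera_model(name): a dict with "mtx" (3x3 intrinsics, pixels), "position" and "attitude" of the camera in the world. Camera axes: x right, y down, z forward; pixel columns grow to the right and rows downward; lengths in m; the calibration is good to about 2 mm. A picture is of the moment at which its call begins. camera_model takes no time and is no camera call.
- robot.sign_off(): hands the job in; it is judged then, once.
The state is a dict: "clock": time; "joint_pos": joint angles; "joint_velocities": joint speeds; "effort": joint torques, N m; "ee_pos": TCP position; "eef_rot": TCP orientation; "ft_force": force on the tool from outside, world axes, zero at the start; "moment": the same for the moment, N m; "opening": finger opening in m; "grasp_force": force on a finger pad.
Only numpy, scipy, OpenCV 4.12 (cv2) and the standard library are available. Lean on these libraries where they do the work, as an engineer would, in place of code of your own. Each camera call takes 0.05 s, during which the arm holds its last target. There are 200 camera calls.

## Working session

There is one attempt and no reset: what is moved stays moved. The work goes in short steps, Python scripts to look and compute and a tool call to move; the robot and the scene stay as the last step left them, time stands still between calls to the robot, and variables do not carry over. Pictures are saved under pics/ and viewed, at most 14 in all, crops included, and the job is handed in when it is done.

Besides the shell and the picture viewer there is one more tool, called after "Request:" as name([rows], argument=value, ...), one row to a line, values as JSON. step_arm: Moves the arm, as the interface text tells. Shift numbers are shares of 0.02 m and turn numbers shares of 0.1 rad, none past 1 either way. Its arguments: {"type":"object","properties":{"commands":{"type":"array","items":{"type":"array","items":{"type":"number"}}}},"required":["commands"]}

```bash
mkdir -p pics; python3 - <<'E'
from plant import robot
import cv2, numpy as np
print(robot.grip_depth, robot.get_state())
for n in("top","side"):
    im=robot.read_camera(n); cv2.imwrite(f"pics/{n}0.png",im[:,:,::-1]); m=robot.camera_model(n); print(n,m)
E
```

```text
0.0188 {'clock': 0.0, 'joint_pos': array([-1.26962180e+00,  3.51204265e-01,  1.65243710e+00, -3.26021873e-05,
        1.13907578e+00, -8.45894065e-02]), 'joint_velocities': array([ 1.99633424e-04,  9.81350210e-04, -6.84033561e-06,  7.80997623e-04,
        1.86223613e-03,  1.13142967e-03]), 'effort': array([ 1.25519316e-03, -4.97314668e+01, -2.85255182e+01,  6.99684466e-02,
        2.56723078e-02, -1.21370422e-04]), 'ee_pos': array([ 0.20686574, -0.50924222,  0.21811399]), 'eef_rot': array([ 9.81454408e-01,  1.91694883e-01, -7.54833454e-05, -5.57355816e-04]), 'ft_force': array([-0.05641337, -0.09336837, -0.23458351]), 'moment': array([0.03678467, 0.01051925, 0.02563746]), 'grasp_force': 0.0, 'opening': 0.0930536425289188}
top {'mtx': array([[354.83588   ,   0.        , 246.77568671],
       [  0.        , 354.83588   , 190.07625699],
       [  0.        ,   0.        ,   1.        ]]), 'position': array([ 0.48577055, -0.11880861,  0.95582328]), 'attitude': array([-0.69715875,  0.71463424, -0.03963857,  0.04118687])}
side {'mtx': array([[381.11744519,   0.        , 254.03043583],
       [  0.        , 381.11744519, 189.07362511],
       [  0.        ,   0.        ,   1.        ]]), 'position': array([ 0.58018305, -1.02381967,  0.80893579]), 'attitude': array([ 0.90675956, -0.0035542 ,  0.00734962, -0.42156903])}
```

View pics/top0.png

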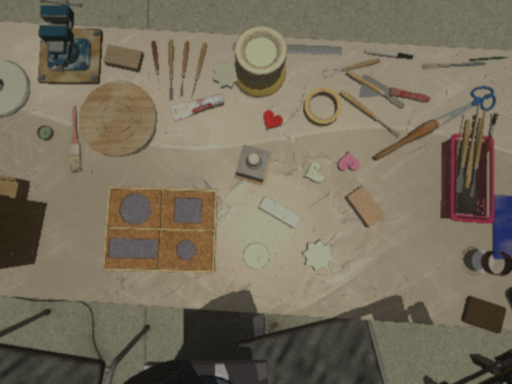

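View pics/side0.png

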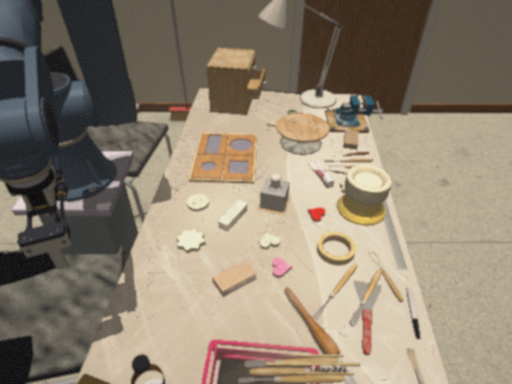

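Top view: the tray is at about (160,230), with recesses circle (136,208), square (188,209), long (134,248) and small circle (186,250). The bar is at (279,211), medallion (256,255), cream heart (314,172), mould (253,163), star (318,255) and block (365,206). The side view agrees.

```bash
cat > h.py <<'E'
from plant import robot
import cv2, numpy as np
from scipy.spatial.transform import Rotation as R
def w(n,uv,z):
    m=robot.camera_model(n); uv=np.atleast_2d(np.asarray(uv,float))
    d=np.c_[uv,np.ones(len(uv))]@np.linalg.inv(m["mtx"]).T@R.from_quat(m["attitude"]).as_matrix().T
    p=m["position"]; return p+d*((z-p[2])/d[:,2])[:,None]
def px(n,P):
    m=robot.camera_model(n); c=(np.atleast_2d(P)-m["position"])@R.from_quat(m["attitude"]).as_matrix()
    c=c@m["mtx"].T; return c[:,:2]/c[:,2:]
def rect(n,seg,z,box,a0):
    """contours in a pixel box, mapped to plane z, minAreaRect in mm"""
    x0,y0,x1,y1=box; m=np.zeros_like(seg); m[y0:y1,x0:x1]=seg[y0:y1,x0:x1]
    m=cv2.resize(cv2.GaussianBlur(m,(3,3),0),None,fx=4,fy=4,interpolation=cv2.INTER_LINEAR)
    cs,_=cv2.findContours((m>127).astype(np.uint8),0,2); out=[]
    for c in cs:
        if cv2.contourArea(c)<a0*16: continue
        P=w(n,(c[:,0]+.5)/4-.5,z)[:,:2]*1000; P=P.astype(np.float32)
        r=cv2.minAreaRect(P); mo=cv2.moments(P)
        out.append((np.round(r[0],1),np.round(r[1],1),round(r[2],1),'cen',np.round([mo['m10']/mo['m00'],mo['m01']/mo['m00']],1)))
    return out
E
python3 - <<'E'
from h import *
im=cv2.imread("pics/top0.png"); hsv=cv2.cvtColor(im,cv2.COLOR_BGR2HSV)
for u,v in [(279,211),(256,250),(314,172),(318,255),(253,158),(243,170),(365,206),(136,208),(134,248),(186,250),(160,222),(290,190),(230,190),(300,260)]: print((u,v),im[v,u],hsv[v,u])
c=im[130:290,90:400]; c=cv2.resize(c,None,fx=2.58,fy=2.58,interpolation=cv2.INTER_CUBIC); cv2.imwrite("pics/c.png",c)
E
```

```text
(279, 211) [145 161 161] [ 30  25 161]
(256, 250) [138 165 163] [ 32  42 165]
(314, 172) [136 160 160] [ 30  38 160]
(318, 255) [139 162 159] [ 34  36 162]
(253, 158) [132 148 161] [ 17  46 161]
(243, 170) [104 116 121] [ 21  36 121]
(365, 206) [ 99 125 150] [ 15  87 150]
(136, 208) [ 97  93 102] [167  23 102]
(134, 248) [93 93 97] [ 0 11 97]
(186, 250) [ 98  95 102] [167  18 102]
(160, 222) [42 70 92] [ 17 139  92]
(290, 190) [127 151 162] [ 21  55 162]
(230, 190) [120 141 152] [ 20  54 152]
(300, 260) [128 155 165] [ 22  57 165]
```

View pics/c.png

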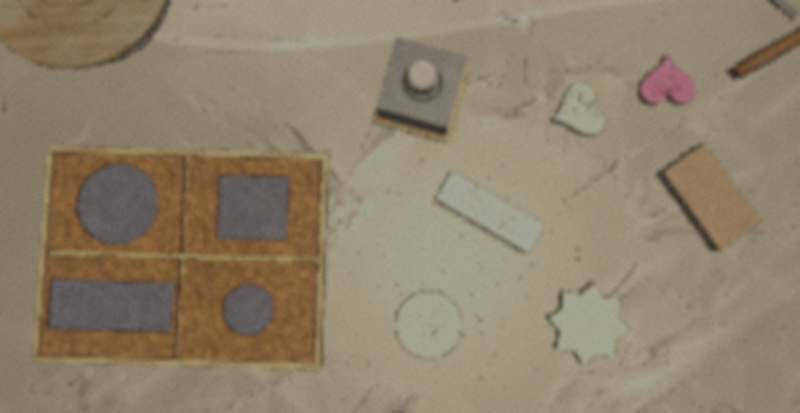

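The crop confirms the layout. The heart's point and notch are still unclear, so I'll zoom in on the heart in both views and run the masks.

```bash
python3 - <<'E'
from h import *
im=cv2.imread("pics/top0.png"); s=cv2.imread("pics/side0.png")
a=cv2.resize(im[155:190,295:335],(400,350),interpolation=cv2.INTER_CUBIC); b=cv2.resize(s[225:257,250:290],(400,320),interpolation=cv2.INTER_CUBIC)
cv2.imwrite("pics/heart.png",np.hstack([a,cv2.copyMakeBorder(b,0,30,0,0,0)]))
f=im.astype(float); g=cv2.GaussianBlur(f,(3,3),0)
cream=((g[:,:,2]-g[:,:,1]<4)&(g[:,:,1]>130)).astype(np.uint8)*255
cv2.imwrite("pics/cream.png",cream)
for n,b,z in [("bar",(255,190,305,232),.030),("med",(238,238,275,272),.015),("heart",(300,155,330,188),.016),("star",(298,236,338,274),.018)]: print(n,rect("top",cream,z,b,60))
hsv=cv2.cvtColor(im,cv2.COLOR_BGR2HSV)
felt=((g[:,:,0]>80)&(np.abs(g[:,:,0]-g[:,:,2])<25)).astype(np.uint8)*255
for n,b in [("nmed",(113,190,158,228)),("nheart",(168,193,208,227)),("nbar",(106,233,160,264)),("ncol",(170,234,203,264))]: print(n,rect("top",felt,.0125,b,60))
E
```

```text
bar [(array([ 527.7, -195.2]), array([116.5,  90.5]), 88.6, 'cen', array([ 520.7, -186.4]))]
med [(array([ 427.8, -138.2]), array([96.5, 79.3]), 88.6, 'cen', array([ 433.8, -141.2]))]
heart [(array([ 638.7, -306. ]), array([47.8, 46.6]), 59.0, 'cen', array([ 636.9, -301.1]))]
star [(array([ 418.2, -298.9]), array([71.3, 71. ]), 58.5, 'cen', array([ 418.4, -298.7]))]
nmed [(array([552. , 180.1]), array([77.6, 78.7]), 56.1, 'cen', array([552.1, 180. ]))]
nheart [(array([544.8,  40.5]), array([68.6, 60.5]), 88.6, 'cen', array([544.7,  40. ]))]
nbar [(array([448.8, 185.3]), array([122.6,  47.4]), 87.0, 'cen', array([448.9, 185.7]))]
ncol [(array([441.1,  45.4]), array([44.1, 46.2]), 89.6, 'cen', array([441.2,  45.5]))]
```

View pics/heart.png

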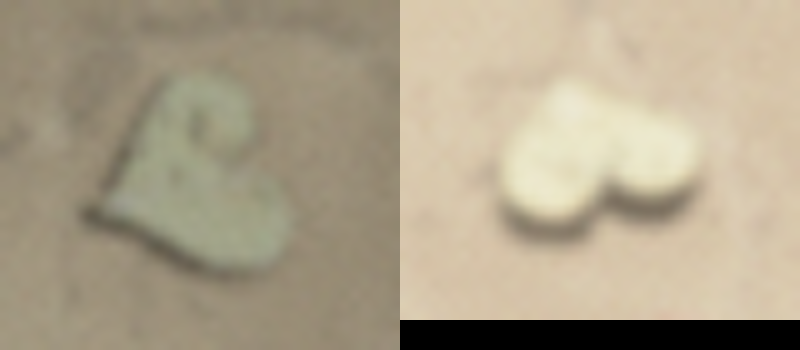

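The heart's point is at lower left in the top image, near (304,176), and its lobes face right and slightly up. That puts its x axis at about -72° yaw. I'll start moving towards the bar, then refine.

Request:
step_arm([
  [1, -0.4, 0, 0, 0, 0, 93],
  [1, -0.4, 0, 0, 0, 0, 93],
  [1, -0.4, 0, 0, 0, 0, 93],
  [1, -0.4, 0, 0, 0, 0, 93],
  [1, -0.4, 0, 0, 0, 0, 93],
  [1, -0.4, 0, 0, 0, 0, 93],
])

```text
clock: 0.6
ee_pos: [0.3006, -0.419, 0.2184]
eef_rot: [0.981, 0.192, -0.0, -0.0]
ft_force: [-0.3, 0.2, -0.4]
opening: 0.093
grasp_force: 0.0
```

```bash
python3 - <<'E'
from h import *
im=cv2.imread("pics/top0.png"); s=cv2.imread("pics/side0.png")
def seg(im,b):
    x0,y0,x1,y1=b; f=cv2.GaussianBlur(im,(3,3),0).astype(int); d=np.clip((f[:,:,1]-f[:,:,2])*6+f[:,:,0]-f[:,:,2]+160,0,255).astype(np.uint8)
    t,_=cv2.threshold(d[y0:y1,x0:x1],0,255,cv2.THRESH_OTSU); return ((d>t)*255).astype(np.uint8)
T={"bar":((255,192,304,231),.030),"med":((240,240,273,272),.015),"heart":((300,157,330,187),.016),"star":((300,237,337,273),.018)}
out=[]
for n,(b,z) in T.items():
    m=seg(im,b); print("top",n,rect("top",m,z,b,60)); out.append(cv2.resize(np.hstack([m[b[1]:b[3],b[0]:b[2]]]),(190,190)))
S={"bar":((213,196,253,232),.030),"med":((182,190,215,213),.015),"heart":((255,228,285,253),.016)}
o2=[]
for n,(b,z) in S.items():
    g=cv2.GaussianBlur(s,(3,3),0); x0,y0,x1,y1=b
    d=np.clip(g[:,:,1].astype(int),0,255).astype(np.uint8); t,_=cv2.threshold(d[y0:y1,x0:x1],0,255,cv2.THRESH_OTSU); m=((d>t)*255).astype(np.uint8)
    print("side",n,rect("side",m,z,b,60)); o2.append(cv2.resize(m[y0:y1,x0:x1],(190,190)))
o2.append(o2[0]*0)
cv2.imwrite("pics/m.png",np.vstack([np.hstack(out),np.hstack(o2)]))
E
```

```text
top bar [(array([ 529. , -196.2]), array([118.5,  87.9]), 88.6, 'cen', array([ 522.7, -186. ]))]
top med [(array([ 425.2, -141.8]), array([78.8, 74.1]), 88.6, 'cen', array([ 429.6, -141. ]))]
top heart [(array([ 637.7, -305.2]), array([49.6, 49.8]), 61.5, 'cen', array([ 636.8, -300.3]))]
top star [(array([ 418.7, -297.2]), array([74.2, 73.1]), 57.3, 'cen', array([ 418.6, -297.7]))]
side bar [(array([ 532.8, -207.5]), array([152.3, 123. ]), 90.0, 'cen', array([ 534.3, -200.6]))]
side med [(array([ 423.6, -137.7]), array([106. , 111.4]), 90.0, 'cen', array([ 424.8, -132.2]))]
side heart [(array([ 642., -302.]), array([93.4, 85.6]), 89.2, 'cen', array([ 640.7, -301.5]))]
```

View pics/m.png

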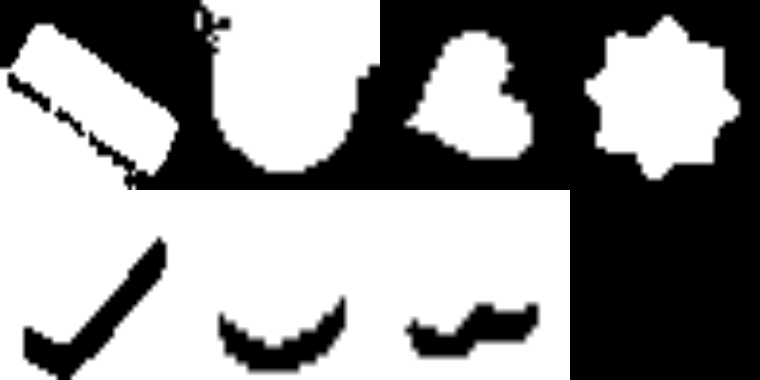

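The heart and star masks are clean. The bar and medallion masks leak into the tinted table, so I'll try saturation and higher thresholds for those two.

```bash
python3 - <<'E'
from h import *
im=cv2.imread("pics/top0.png"); s=cv2.imread("pics/side0.png")
o=[]
def go(tag,n,img,b,z):
    x0,y0,x1,y1=b
    mk=np.full(img.shape[:2],0,np.uint8); bg=np.zeros((1,65)); fg=np.zeros((1,65))
    lab=cv2.cvtColor(img,cv2.COLOR_BGR2LAB); lab[:,:,1:]=np.clip((lab[:,:,1:].astype(int)-128)*4+128,0,255)
    r=(x0,y0,x1-x0,y1-y0); big=lab[y0-12:y1+12,x0-12:x1+12].copy(); k=np.zeros(big.shape[:2],np.uint8)
    cv2.grabCut(big,k,(12,12,x1-x0,y1-y0),bg,fg,6,cv2.GC_INIT_WITH_RECT)
    mk[y0-12:y1+12,x0-12:x1+12]=((k==1)|(k==3))*255
    print(tag,n,rect(n,mk,z,(x0-12,y0-12,x1+12,y1+12),60)); o.append(cv2.resize(mk[y0:y1,x0:x1],(190,190)))
    o.append(cv2.resize(img[y0:y1,x0:x1],(190,190))[:,:,1])
go("bar","top",im,(257,193,302,230),.030)
go("med","top",im,(241,240,272,271),.015)
go("bar","side",s,(216,197,250,231),.030)
go("med","side",s,(184,191,213,212),.015)
cv2.imwrite("pics/m2.png",np.vstack([np.hstack(o[:4]),np.hstack(o[4:])]))
E
```

```text
bar top [(array([ 533.1, -203.6]), array([109.9,  35.3]), 57.1, 'cen', array([ 533.6, -202.8]))]
med top []
bar side [(array([ 536.6, -215.2]), array([130.1,  52. ]), 58.5, 'cen', array([ 536.4, -215.7]))]
med side [(array([ 423.5, -143.3]), array([65. , 81.2]), 12.0, 'cen', array([ 423.8, -142.9]))]
```

View pics/m2.png

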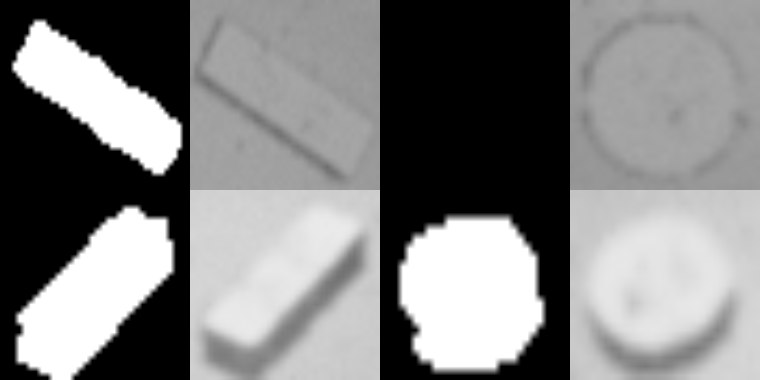

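The bar is at about (533.5,-203) with its long axis near 58°. The medallion edge shows clearly, with its centre around pixel (255.6,255.2). Next I'll compute the rest and the move helper.

```bash
cat >> h.py <<'E'
def plan(x,y,z,yaw=None):
    """turn needed (units, about tool z) then shift units in the frame after the turn"""
    s=robot.get_state(); M=R.from_quat(s["eef_rot"]).as_matrix(); p=s["ee_pos"]
    psi=np.degrees(np.arctan2(M[1,0],M[0,0])); yaw=psi if yaw is None else yaw
    d=-((yaw-psi+180)%360-180); M2=M@R.from_euler('z',d,degrees=True).as_matrix()
    print("at",np.round(p*1e3,1),"psi",round(psi,1),"tilt",np.round(M[:2,2],4),"turn u",round(np.radians(d)*10,2),"shift u",np.round(M2.T@(np.array([x,y,z])-p)/.02,2),"F",np.round(s["ft_force"],1),"open",round(s["opening"]*1e3,1),"g",round(s["grasp_force"],1),"t",round(s["clock"],1))
E
python3 - <<'E'
from h import *
im=cv2.imread("pics/top0.png"); f=cv2.GaussianBlur(im,(3,3),0).astype(int)
print("med",w("top",[255.6,255.2],.015))
b=(300,157,330,187); d=np.clip((f[:,:,1]-f[:,:,2])*6+f[:,:,0]-f[:,:,2]+160,0,255).astype(np.uint8)[b[1]:b[3],b[0]:b[2]]
d=cv2.resize(d,None,fx=4,fy=4,interpolation=cv2.INTER_LINEAR); t,m=cv2.threshold(d,0,255,cv2.THRESH_OTSU)
c=max(cv2.findContours(m,0,cv2.CHAIN_APPROX_NONE)[0],key=cv2.contourArea)
P=w("top",(c[:,0]+.5)/4-.5+np.array(b[:2]),.016)[:,:2]*1000
df=cv2.convexityDefects(c,cv2.convexHull(c,returnPoints=False))[:,0]; notch=P[df[df[:,3].argmax(),2]]
tip=P[np.argmax(np.linalg.norm(P-notch,axis=1))]; a=notch-tip
print("notch",notch,"tip",tip,"ang",np.degrees(np.arctan2(a[1],a[0])))
for yaw in(-80,-75,-70,-65,-60):
    q=np.radians(yaw); e=np.array([[np.cos(q),np.sin(q)],[-np.sin(q),np.cos(q)]]); Q=P@e.T; lo,hi=Q.min(0),Q.max(0)
    pk=[Q[Q[:,1]>(lo+hi)[1]/2].max(0)[0],Q[Q[:,1]<(lo+hi)[1]/2].max(0)[0]]
    print(yaw,"ext",np.round(hi-lo,1),"ctr",np.round((lo+hi)/2@e,1),"lobes",np.round(pk,1),"tip off",np.round((tip@e.T)[1]-(lo+hi)[1]/2,1))
# mould: column cap
c=cv2.resize(im[135:195,225:285],(600,600),interpolation=cv2.INTER_CUBIC); cv2.imwrite("pics/col.png",c)
plan(.5335,-.203,.12,58)
E
```

```text
med [[ 0.42201145 -0.13692656  0.015     ]]
notch [ 640.07088797 -311.19679612] tip [ 627.50452157 -271.78280427] ang -72.31615375464298
-80 ext [51.9 56.2] ctr [ 636.9 -296.5] lobes [424.6 428.5] tip off -5.0
-75 ext [50.9 57. ] ctr [ 635.9 -295.9] lobes [474.4 475.8] tip off -1.9
-70 ext [51.1 57.5] ctr [ 635.1 -296.2] lobes [521.1 519.4] tip off 1.2
-65 ext [52.3 57.6] ctr [ 634.7 -297.3] lobes [563.8 559.6] tip off 4.3
-60 ext [53.2 57.4] ctr [ 634.5 -298.5] lobes [602.3 595.6] tip off 7.3
at [ 300.6 -419.   218.4] psi 22.1 tilt [-0.0003  0.0004] turn u -6.27 shift u [15.33  4.15  4.92] F [-0.3  0.2 -0.4] open 93.0 g 0.0 t 0.6
```

View pics/col.png

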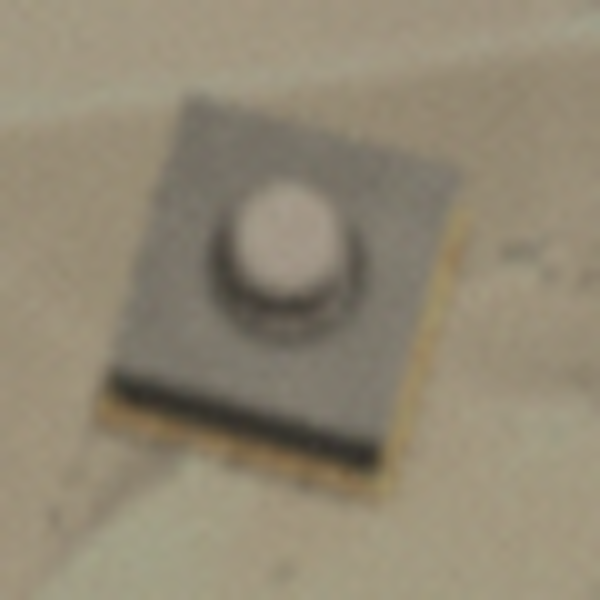

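The column cap's centre is at about pixel (253.7,158.2). The mould top square's centre is at about (253.0,161.5). I'll approach the bar now.

Request:
step_arm([
  [0, 0, 0, 0, 0, -0.9, 93],
  [0, 0, 0, 0, 0, -0.9, 93],
  [0, 0, 0, 0, 0, -0.9, 93],
  [0, 0, 0, 0, 0, -0.9, 93],
  [0, 0, 0, 0, 0, -0.9, 93],
  [0, 0, 0, 0, 0, -0.9, 93],
  [0, 0, 0, 0, 0, -0.87, 93],
])

```text
clock: 1.18
ee_pos: [0.3, -0.4197, 0.2183]
eef_rot: [0.873, 0.487, 0.0, -0.0]
ft_force: [0.5, 0.7, -0.4]
opening: 0.093
grasp_force: 0.0
```

Request:
step_arm([
  [0.96, 0.26, 0.2, 0, 0, 0, 93],
  [0.96, 0.26, 0.2, 0, 0, 0, 93],
  [0.96, 0.26, 0.2, 0, 0, 0, 93],
  [0.96, 0.26, 0.2, 0, 0, 0, 93],
  [0.96, 0.26, 0.2, 0, 0, 0, 93],
  [0.96, 0.26, 0.2, 0, 0, 0, 93],
  [0.96, 0.26, 0.2, 0, 0, 0, 93],
  [0.96, 0.26, 0.2, 0, 0, 0, 93],
])

```text
clock: 1.85
ee_pos: [0.4173, -0.3108, 0.1862]
eef_rot: [0.875, 0.485, -0.0, -0.0]
ft_force: [-0.1, -0.7, 0.5]
opening: 0.0928
grasp_force: 0.0
```

Request:
step_arm([
  [0.96, 0.26, 0.4, 0, 0, 0, 93],
  [0.96, 0.26, 0.4, 0, 0, 0, 93],
  [0.96, 0.26, 0.4, 0, 0, 0, 93],
  [0.96, 0.26, 0.4, 0, 0, 0, 93],
  [0.96, 0.26, 0.4, 0, 0, 0, 93],
  [0.96, 0.26, 0.4, 0, 0, 0, 93],
  [0.96, 0.26, 0.4, 0, 0, 0, 93],
  [0.96, 0.26, 0.4, 0, 0, 0, 93],
])

```text
clock: 2.52
ee_pos: [0.5338, -0.2025, 0.1219]
eef_rot: [0.874, 0.485, -0.0, -0.0]
ft_force: [-0.2, -0.3, -0.5]
opening: 0.0931
grasp_force: 0.0
```

```bash
python3 - <<'E'
from h import *
print(w("top",[253.7,158.2],.111),w("top",[253.05,161.5],.07))
plan(.5335,-.203,.008,58)
E
```

```text
[[ 0.66007848 -0.13681908  0.111     ]] [[ 0.66007044 -0.1358174   0.07      ]]
at [ 533.8 -202.5  121.9] psi 58.0 tilt [-0.0006  0.0003] turn u 0.01 shift u [-0.03  0.    5.7 ] F [-0.2 -0.3 -0.5] open 93.1 g 0.0 t 2.5
```

Request:
step_arm([
  [0, 0, 1, 0, 0, 0, 93],
  [0, 0, 1, 0, 0, 0, 93],
  [0, 0, 1, 0, 0, 0, 93],
  [0, 0, 1, 0, 0, 0, 93],
  [0, 0, 1, 0, 0, 0, 93],
  [0, 0, 0.5, 0, 0, 0, 93],
  [0, 0, 0.2, 0, 0, 0, 93],
  [0, 0, 0, 0, 0, 0, 60],
])

```text
clock: 3.18
ee_pos: [0.533, -0.2032, 0.0081]
eef_rot: [0.875, 0.485, -0.0, -0.001]
ft_force: [-0.1, -0.9, 0.0]
opening: 0.0898
grasp_force: 0.0
```

Request:
step_arm([
  [0, 0, 0, 0, 0, 0, 20],
  [0, 0, 0, 0, 0, 0, 20],
  [0, 0, 0, 0, 0, 0, 20],
  [0, 0, 0, 0, 0, 0, 20],
  [0, 0, 0, 0, 0, 0, 20],
  [0, 0, 0, 0, 0, 0, 20],
  [0, 0, 0, 0, 0, 0, 20],
  [0, 0, 0, 0, 0, 0, 20],
])

```text
clock: 3.85
ee_pos: [0.5333, -0.2034, 0.0087]
eef_rot: [0.875, 0.485, 0.0, 0.0]
ft_force: [-0.9, -0.2, -0.5]
opening: 0.0377
grasp_force: 0.0
```

```bash
python3 - <<'E'
from h import *
plan(.4488,.1855,.11,87)
E
```

```text
at [ 533.3 -203.4    8.7] psi 58.0 tilt [ 0. -0.] turn u -5.06 shift u [19.2  -5.24 -5.07] F [-0.9 -0.2 -0.5] open 37.7 g 0.0 t 3.9
```

Still closing. A few more rows are needed before the lift.

Request:
step_arm([
  [0, 0, 0, 0, 0, 0, 20],
  [0, 0, 0, 0, 0, 0, 20],
  [0, 0, 0, 0, 0, 0, 20],
  [0, 0, 0, 0, 0, 0, 20],
])

```text
clock: 4.18
ee_pos: [0.5334, -0.2034, 0.0087]
eef_rot: [0.874, 0.485, 0.0, 0.0]
ft_force: [-0.4, 0.1, 1.6]
opening: 0.0339
grasp_force: 30.0
```

Request:
step_arm([
  [0, 0, -0.5, 0, 0, 0, 20],
  [0, 0, -0.7, 0, 0, 0, 20],
  [0, 0, -0.9, 0, 0, 0, 20],
  [0, 0, -0.9, 0, 0, 0, 20],
  [0, 0, -0.9, 0, 0, 0, 20],
  [0, 0, -0.7, 0, 0, 0, 20],
  [0, 0, -0.5, 0, 0, 0, 20],
])

```text
clock: 4.77
ee_pos: [0.5337, -0.2035, 0.1127]
eef_rot: [0.874, 0.485, 0.0, 0.001]
ft_force: [0.1, -0.6, -0.6]
opening: 0.0339
grasp_force: 30.0
```

Request:
step_arm([
  [0, 0, 0, 0, 0, -0.72, 20],
  [0, 0, 0, 0, 0, -0.72, 20],
  [0, 0, 0, 0, 0, -0.72, 20],
  [0, 0, 0, 0, 0, -0.72, 20],
  [0, 0, 0, 0, 0, -0.72, 20],
  [0, 0, 0, 0, 0, -0.72, 20],
  [0, 0, 0, 0, 0, -0.74, 20],
])

```text
clock: 5.35
ee_pos: [0.5331, -0.2033, 0.1108]
eef_rot: [0.724, 0.69, -0.0, -0.0]
ft_force: [-0.5, -0.9, -0.9]
opening: 0.0337
grasp_force: 30.0
```

```bash
python3 - <<'E'
from h import *
plan(.4488,.1855,.11,87)
E
```

```text
at [ 533.1 -203.3  110.8] psi 87.2 tilt [-0.0004  0.0002] turn u 0.04 shift u [19.19 -5.23  0.04] F [-0.5 -0.9 -0.9] open 33.7 g 30.0 t 5.3
```

Request:
step_arm([
  [0.6, -0.16, 0, 0, 0, 0, 20],
  [0.9, -0.25, 0, 0, 0, 0, 20],
  [1, -0.27, 0, 0, 0, 0, 20],
  [1, -0.27, 0, 0, 0, 0, 20],
  [1, -0.27, 0, 0, 0, 0, 20],
  [1, -0.27, 0, 0, 0, 0, 20],
  [1, -0.27, 0, 0, 0, 0, 20],
  [1, -0.27, 0, 0, 0, 0, 20],
])

```text
clock: 6.02
ee_pos: [0.4997, -0.0498, 0.1107]
eef_rot: [0.726, 0.688, -0.0, -0.0]
ft_force: [0.9, -0.4, -1.0]
opening: 0.0337
grasp_force: 30.0
```

Request:
step_arm([
  [1, -0.27, 0, 0, 0, 0, 20],
  [1, -0.27, 0, 0, 0, 0, 20],
  [1, -0.27, 0, 0, 0, 0, 20],
  [1, -0.27, 0, 0, 0, 0, 20],
  [1, -0.27, 0, 0, 0, 0, 20],
  [1, -0.27, 0, 0, 0, 0, 20],
  [1, -0.27, 0, 0, 0, 0, 20],
  [1, -0.27, 0, 0, 0, 0, 20],
])

```text
clock: 6.68
ee_pos: [0.4647, 0.112, 0.1108]
eef_rot: [0.726, 0.688, -0.0, -0.0]
ft_force: [-0.1, 0.2, -1.8]
opening: 0.0337
grasp_force: 30.0
```

Request:
step_arm([
  [1, -0.27, 0.2, 0, 0, 0, 20],
  [1, -0.27, 0.2, 0, 0, 0, 20],
  [1, -0.27, 0.2, 0, 0, 0, 20],
  [0.69, -0.2, 0.2, 0, 0, 0, 20],
  [0, 0, 0, 0, 0, 0, 20],
])

```text
clock: 7.1
ee_pos: [0.4478, 0.1874, 0.0942]
eef_rot: [0.725, 0.688, -0.0, -0.0]
ft_force: [-0.2, -0.1, -0.4]
opening: 0.034
grasp_force: 30.0
```

```bash
python3 - <<'E'
from h import *
plan(.4488,.1855,.0187,87)
im=robot.read_camera("side")[:,:,::-1]; cv2.imwrite("pics/b.png",cv2.resize(im[100:240,150:330],(772,600),interpolation=cv2.INTER_CUBIC))
E
```

```text
at [447.8 187.4  94.2] psi 87.0 tilt [-0.0013  0.    ] turn u 0.0 shift u [-0.09  0.06  3.77] F [-0.2 -0.1 -0.4] open 34.0 g 30.0 t 7.1
```

View pics/b.png

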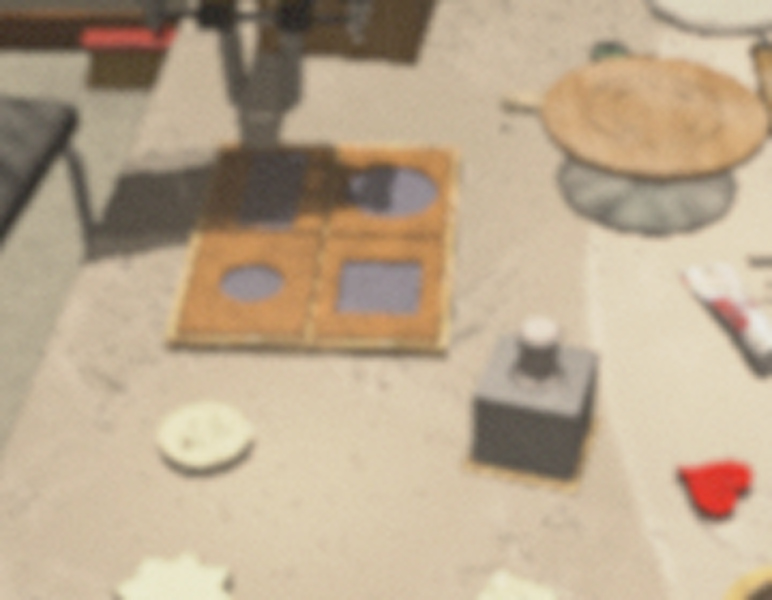

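The fingers hold the bar (34 mm, 30 N) in shadow over the long recess, at about (265,110) in the crop. I'll lower it gently.

Request:
step_arm([
  [-0.05, 0.03, 0.8, 0, 0, 0, 20],
  [-0.04, 0.03, 0.8, 0, 0, 0, 20],
  [0, 0, 0.8, 0, 0, 0, 20],
  [0, 0, 0.6, 0, 0, 0, 20],
  [0, 0, 0.4, 0, 0, 0, 20],
  [0, 0, 0.2, 0, 0, 0, 20],
  [0, 0, 0.1, 0, 0, 0, 20],
  [0, 0, 0.05, 0, 0, 0, 20],
])

```text
clock: 7.82
ee_pos: [0.4508, 0.1833, 0.0199]
eef_rot: [0.725, 0.688, 0.0, 0.0]
ft_force: [0.1, 0.5, -1.8]
opening: 0.0337
grasp_force: 30.0
```

Request:
step_arm([
  [0, 0, 0, 0, 0, 0, 20],
  [0, 0, 0, 0, 0, 0, 20],
])

```text
clock: 7.98
ee_pos: [0.4508, 0.1835, 0.0201]
eef_rot: [0.725, 0.688, 0.0, 0.0]
ft_force: [0.1, -0.1, -1.0]
opening: 0.0335
grasp_force: 30.0
```

Request:
step_arm([
  [0.1, -0.1, 0, 0, 0, 0, 20],
  [0, 0, 0.05, 0, 0, 0, 20],
  [0, 0, 0.03, 0, 0, 0, 20],
  [0, 0, 0, 0, 0, 0, 20],
  [0, 0, 0, 0, 0, 0, 20],
])

```text
clock: 8.4
ee_pos: [0.4486, 0.1858, 0.0186]
eef_rot: [0.725, 0.689, 0.0, -0.0]
ft_force: [-3.6, 0.1, 8.7]
opening: 0.034
grasp_force: 30.0
```

Contact came at the expected floor height. Release and lift.

Request:
step_arm([
  [0, 0, 0, 0, 0, 0, 70],
  [0, 0, 0, 0, 0, 0, 70],
  [0, 0, 0, 0, 0, 0, 70],
  [0, 0, 0, 0, 0, 0, 70],
  [0, 0, 0, 0, 0, 0, 70],
  [0, 0, 0, 0, 0, 0, 70],
])

```text
clock: 8.9
ee_pos: [0.4486, 0.1855, 0.018]
eef_rot: [0.725, 0.688, -0.0, -0.0]
ft_force: [0.9, 0.8, -0.4]
opening: 0.068
grasp_force: 0.0
```

Request:
step_arm([
  [0, 0, -0.3, 0, 0, 0, 93],
  [0, 0, -1, 0, 0, 0, 93],
  [0, 0, -1, 0, 0, 0, 93],
  [0, 0, -1, 0, 0, 0, 93],
  [0, 0, -1, 0, 0, 0, 93],
  [0, 0, -1, 0, 0, 0, 93],
])

```text
clock: 9.4
ee_pos: [0.4485, 0.1855, 0.1254]
eef_rot: [0.725, 0.688, 0.0, 0.0]
ft_force: [-0.2, -0.4, -1.0]
opening: 0.0928
grasp_force: 0.0
```

```bash
python3 - <<'E'
from h import *
plan(.6355,-.296,.12,17.7)
E
```

```text
at [448.5 185.5 125.4] psi 87.0 tilt [0.0002 0.0001] turn u 12.1 shift u [ 1.59 25.78  0.27] F [-0.2 -0.4 -1. ] open 92.8 g 0.0 t 9.4
```

Request:
step_arm([
  [0, 0, -0.3, 0, 0, 0.95, 93],
  [0, 0, -0.3, 0, 0, 0.95, 93],
  [0, 0, -0.3, 0, 0, 0.95, 93],
  [0, 0, -0.3, 0, 0, 0.95, 93],
  [0, 0, -0.3, 0, 0, 0.95, 93],
  [0, 0, -0.3, 0, 0, 0.95, 93],
  [0, 0, -0.2, 0, 0, 0.95, 93],
  [0, 0, 0, 0, 0, 0.95, 93],
])

```text
clock: 10.07
ee_pos: [0.4489, 0.1856, 0.1653]
eef_rot: [0.93, 0.368, 0.001, 0.0]
ft_force: [-0.5, -0.5, 0.1]
opening: 0.0926
grasp_force: 0.0
```

Request:
step_arm([
  [0, 0, 0, 0, 0, 0.9, 93],
  [0, 0, 0, 0, 0, 0.9, 93],
  [0, 0, 0, 0, 0, 0.9, 93],
  [0, 0, 0, 0, 0, 0.9, 93],
  [0, 0, 0, 0, 0, 0.9, 93],
])

```text
clock: 10.48
ee_pos: [0.4485, 0.1855, 0.1644]
eef_rot: [0.988, 0.152, 0.0, -0.0]
ft_force: [0.3, -0.8, 0.6]
opening: 0.093
grasp_force: 0.0
```

Request:
step_arm([
  [0.06, 1, 0, 0, 0, 0, 93],
  [0.06, 1, 0, 0, 0, 0, 93],
  [0.06, 1, 0, 0, 0, 0, 93],
  [0.06, 1, 0, 0, 0, 0, 93],
  [0.06, 1, 0, 0, 0, 0, 93],
  [0.06, 1, 0, 0, 0, 0, 93],
  [0.06, 1, 0, 0, 0, 0, 93],
  [0.06, 1, 0, 0, 0, 0, 93],
])

```text
clock: 11.15
ee_pos: [0.5066, 0.0351, 0.1645]
eef_rot: [0.988, 0.154, 0.0, 0.0]
ft_force: [0.3, 0.7, 0.2]
opening: 0.093
grasp_force: 0.0
```

Request:
step_arm([
  [0.06, 1, 0, 0, 0, 0, 93],
  [0.06, 1, 0, 0, 0, 0, 93],
  [0.06, 1, 0, 0, 0, 0, 93],
  [0.06, 1, 0, 0, 0, 0, 93],
  [0.06, 1, 0, 0, 0, 0, 93],
  [0.06, 1, 0, 0, 0, 0, 93],
  [0.06, 1, 0, 0, 0, 0, 93],
  [0.06, 1, 0, 0, 0, 0, 93],
])

```text
clock: 11.82
ee_pos: [0.5643, -0.1144, 0.1645]
eef_rot: [0.988, 0.154, 0.0, 0.0]
ft_force: [-0.1, 0.7, -0.1]
opening: 0.0931
grasp_force: 0.0
```

Request:
step_arm([
  [0.06, 1, 0, 0, 0, 0, 93],
  [0.06, 1, 0, 0, 0, 0, 93],
  [0.06, 1, 0, 0, 0, 0, 93],
  [0.06, 1, 0, 0, 0, 0, 93],
  [0.06, 1, 0, 0, 0, 0, 93],
  [0.06, 1, 0, 0, 0, 0, 93],
  [0.06, 1, 0, 0, 0, 0, 93],
  [0.06, 1, 0, 0, 0, 0, 93],
])

```text
clock: 12.48
ee_pos: [0.6221, -0.2639, 0.1644]
eef_rot: [0.988, 0.154, -0.0, -0.0]
ft_force: [0.8, 1.1, 0.5]
opening: 0.0931
grasp_force: 0.0
```

```bash
python3 - <<'E'
from h import *
plan(.6355,-.296,.0075,17.7)
im=robot.read_camera("top")[:,:,::-1].copy(); cv2.imwrite("pics/t1.png",im)
g=cv2.GaussianBlur(im,(3,3),0).astype(int)
m=((g[:,:,1]-g[:,:,2]>-4)&(g[:,:,1]>110)).astype(np.uint8)*255
print("bar now",rect("top",m,.040,(106,225,166,268),60))
c=im[182:278,98:226]; cv2.imwrite("pics/t1c.png",cv2.resize(c,(768,576),interpolation=cv2.INTER_CUBIC))
E
```

```text
at [ 622.1 -263.9  164.4] psi 17.7 tilt [-0.0001  0.    ] turn u -0.0 shift u [0.15 1.73 7.85] F [0.8 1.1 0.5] open 93.1 g 0.0 t 12.5
bar now [(array([449.7, 184.9]), array([107.7,  37.2]), 88.6, 'cen', array([448.7, 185. ]))]
```

View pics/t1c.png

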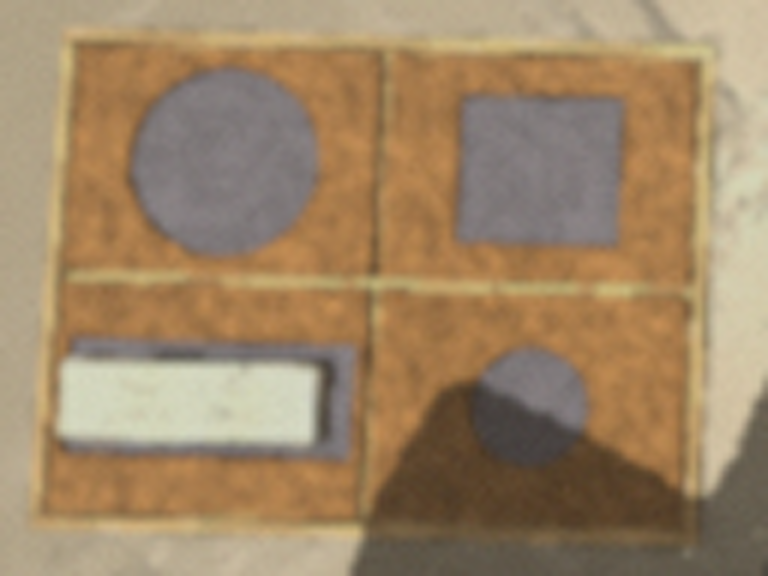

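The bar sits centred and flat in the long recess. The leftward look, with its top at (60–320, 360–445), is parallax. On to the heart.

Request:
step_arm([
  [0.08, 0.87, 0.4, 0, 0, 0, 93],
  [0.07, 0.86, 0.4, 0, 0, 0, 93],
  [0, 0, 1, 0, 0, 0, 93],
  [0, 0, 1, 0, 0, 0, 93],
  [0, 0, 1, 0, 0, 0, 93],
  [0, 0, 1, 0, 0, 0, 93],
  [0, 0, 0.8, 0, 0, 0, 93],
  [0, 0, 0, 0, 0, 0, 93],
])

```text
clock: 13.2
ee_pos: [0.6335, -0.2939, 0.0488]
eef_rot: [0.988, 0.154, -0.002, -0.002]
ft_force: [-0.6, 0.6, -0.2]
opening: 0.0926
grasp_force: 0.0
```

```bash
python3 - <<'E'
from h import *
plan(.6355,-.296,.0072,17.7)
E
```

```text
at [ 633.5 -293.9   48.8] psi 17.7 tilt [-0.0049  0.0027] turn u -0.0 shift u [0.07 0.14 2.08] F [-0.6  0.6 -0.2] open 92.6 g 0.0 t 13.2
```

Request:
step_arm([
  [0, 0, 0.7, 0, 0, 0, 93],
  [0, 0, 0.7, 0, 0, 0, 93],
  [0, 0, 0.4, 0, 0, 0, 93],
  [0, 0, 0.2, 0, 0, 0, 93],
  [0, 0, 0, 0, 0, 0, 93],
  [0, 0, 0, 0, 0, 0, 93],
])

```text
clock: 13.7
ee_pos: [0.6355, -0.2951, 0.0122]
eef_rot: [0.988, 0.154, 0.0, 0.0]
ft_force: [0.1, 0.1, -0.1]
opening: 0.0931
grasp_force: 0.0
```

```bash
python3 - <<'E'
from h import *
plan(.6355,-.296,.0072,17.7)
E
```

```text
at [ 635.5 -295.1   12.2] psi 17.7 tilt [ 0.0002 -0.0001] turn u -0.0 shift u [-0.01  0.04  0.25] F [ 0.1  0.1 -0.1] open 93.1 g 0.0 t 13.7
```

Request:
step_arm([
  [0, 0.04, 0.25, 0, 0, 0, 93],
  [0, 0, 0, 0, 0, 0, 40],
  [0, 0, 0, 0, 0, 0, 40],
  [0, 0, 0, 0, 0, 0, 40],
  [0, 0, 0, 0, 0, 0, 40],
  [0, 0, 0, 0, 0, 0, 40],
  [0, 0, 0, 0, 0, 0, 40],
  [0, 0, 0, 0, 0, 0, 40],
])

```text
clock: 14.37
ee_pos: [0.6356, -0.2958, 0.0071]
eef_rot: [0.988, 0.154, 0.0, 0.0]
ft_force: [1.1, -0.4, 0.7]
opening: 0.0514
grasp_force: 18.4
```

Request:
step_arm([
  [0, 0, 0, 0, 0, 0, 30],
  [0, 0, 0, 0, 0, 0, 30],
  [0, 0, 0, 0, 0, 0, 30],
  [0, 0, 0, 0, 0, 0, 30],
])

```text
clock: 14.7
ee_pos: [0.6356, -0.2959, 0.0071]
eef_rot: [0.988, 0.154, 0.0, 0.0]
ft_force: [-0.3, -0.1, 0.6]
opening: 0.0505
grasp_force: 30.0
```

Request:
step_arm([
  [0, 0, -0.3, 0, 0, 0, 30],
  [0, 0, -0.5, 0, 0, 0, 30],
  [0, 0, -0.8, 0, 0, 0, 30],
  [0, 0, -1, 0, 0, 0, 30],
  [0, 0, -1, 0, 0, 0, 30],
  [0, 0, -1, 0, 0, 0, 30],
  [0, 0, -1, 0, 0, 0, 30],
  [0, 0, -1, 0, 0, 0, 30],
])

```text
clock: 15.37
ee_pos: [0.6357, -0.2958, 0.1419]
eef_rot: [0.988, 0.154, 0.001, 0.0]
ft_force: [0.4, -0.0, 0.3]
opening: 0.0502
grasp_force: 30.0
```

Request:
step_arm([
  [0, 0, -0.6, 0, 0, 0, 30],
  [0, 0, -0.4, 0, 0, 0, 30],
  [0, 0, 0, 0, 0, 0, 30],
])

```text
clock: 15.62
ee_pos: [0.6362, -0.2961, 0.1614]
eef_rot: [0.988, 0.154, 0.001, 0.001]
ft_force: [0.6, -0.2, -1.2]
opening: 0.0503
grasp_force: 30.0
```

```bash
python3 - <<'E'
from h import *
plan(.5448,.0403,.12,17.7);plan(.5448,.0403,.12,87)
im=robot.read_camera("side")[:,:,::-1]; u,v=px("side",robot.get_state()["ee_pos"])[0].astype(int); print(u,v)
cv2.imwrite("pics/hh.png",cv2.resize(im[v-35:v+35,u-45:u+45],(630,490),interpolation=cv2.INTER_CUBIC))
E
```

```text
at [ 636.2 -296.1  161.4] psi 17.7 tilt [ 0.0026 -0.0014] turn u -0.0 shift u [  0.76 -17.42   2.03] F [ 0.6 -0.2 -1.2] open 50.3 g 30.0 t 15.6
at [ 636.2 -296.1  161.4] psi 17.7 tilt [ 0.0026 -0.0014] turn u -12.1 shift u [16.56 -5.45  2.03] F [ 0.6 -0.2 -1.2] open 50.3 g 30.0 t 15.6
269 199
```

View pics/hh.png

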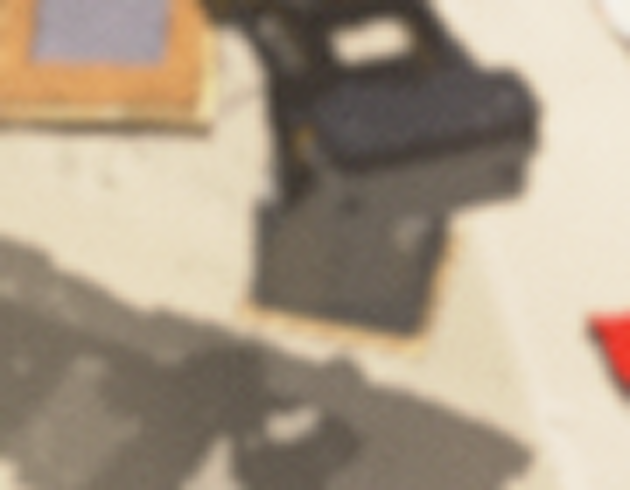

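The near finger hides the heart in the side view, but the grip reads 50.3 mm and 30 N, so it is held. Turn and carry it to the square recess.

Request:
step_arm([
  [0, 0, 0, 0, 0, -0.6, 30],
  [0, 0, 0, 0, 0, -0.9, 30],
  [0, 0, 0, 0, 0, -0.9, 30],
  [0, 0, 0, 0, 0, -0.9, 30],
  [0, 0, 0, 0, 0, -0.9, 30],
  [0, 0, 0, 0, 0, -0.9, 30],
  [0, 0, 0, 0, 0, -0.9, 30],
  [0, 0, 0, 0, 0, -0.9, 30],
])

```text
clock: 16.33
ee_pos: [0.635, -0.2955, 0.1574]
eef_rot: [0.877, 0.481, -0.001, -0.001]
ft_force: [0.3, -0.2, 0.5]
opening: 0.0501
grasp_force: 30.0
```

Request:
step_arm([
  [0, 0, 0, 0, 0, -0.9, 30],
  [0, 0, 0, 0, 0, -0.9, 30],
  [0, 0, 0, 0, 0, -0.9, 30],
  [0, 0, 0, 0, 0, -0.9, 30],
  [0, 0, 0, 0, 0, -0.9, 30],
  [0, 0, 0, 0, 0, -0.7, 30],
  [0.5, -0.16, 0, 0, 0, 0, 30],
  [0.9, -0.3, 0, 0, 0, 0, 30],
])

```text
clock: 17.0
ee_pos: [0.6271, -0.2676, 0.1575]
eef_rot: [0.727, 0.687, -0.0, -0.001]
ft_force: [-0.4, 0.8, -0.3]
opening: 0.0502
grasp_force: 30.0
```

Request:
step_arm([
  [1, -0.33, 0, 0, 0, 0, 30],
  [1, -0.33, 0, 0, 0, 0, 30],
  [1, -0.33, 0, 0, 0, 0, 30],
  [1, -0.33, 0, 0, 0, 0, 30],
  [1, -0.33, 0, 0, 0, 0, 30],
  [1, -0.33, 0, 0, 0, 0, 30],
  [1, -0.33, 0, 0, 0, 0, 30],
  [1, -0.33, 0, 0, 0, 0, 30],
])

```text
clock: 17.67
ee_pos: [0.5822, -0.1031, 0.1582]
eef_rot: [0.726, 0.688, -0.0, -0.001]
ft_force: [-0.5, -0.4, -0.8]
opening: 0.0504
grasp_force: 30.0
```

Request:
step_arm([
  [1, -0.33, 0, 0, 0, 0, 30],
  [1, -0.33, 0, 0, 0, 0, 30],
  [1, -0.33, 0, 0, 0, 0, 30],
  [1, -0.33, 0, 0, 0, 0, 30],
  [1, -0.33, 0.4, 0, 0, 0, 30],
  [1, -0.33, 0.6, 0, 0, 0, 30],
  [0.8, -0.3, 0.6, 0, 0, 0, 30],
  [0.3, -0.1, 0.4, 0, 0, 0, 30],
])

```text
clock: 18.33
ee_pos: [0.5412, 0.0416, 0.1174]
eef_rot: [0.726, 0.688, -0.001, -0.001]
ft_force: [-0.0, -0.3, -1.4]
opening: 0.0502
grasp_force: 30.0
```

Request:
step_arm([
  [0, 0, 0, 0, 0, 0, 30],
  [0, 0, 0, 0, 0, 0, 30],
])

```text
clock: 18.5
ee_pos: [0.543, 0.0393, 0.1187]
eef_rot: [0.725, 0.688, -0.0, -0.0]
ft_force: [0.3, -0.4, -0.6]
opening: 0.0508
grasp_force: 30.0
```

```bash
python3 - <<'E'
from h import *
plan(.5448,.0403,.0172,87)
E
```

```text
at [543.   39.3 118.7] psi 87.0 tilt [-0.001  -0.0001] turn u -0.0 shift u [0.05 0.09 5.08] F [ 0.3 -0.4 -0.6] open 50.8 g 30.0 t 18.5
```

Request:
step_arm([
  [0.05, 0.08, 0.6, 0, 0, 0, 30],
  [0, 0, 0.8, 0, 0, 0, 30],
  [0, 0, 0.9, 0, 0, 0, 30],
  [0, 0, 0.9, 0, 0, 0, 30],
  [0, 0, 0.8, 0, 0, 0, 30],
  [0, 0, 0.5, 0, 0, 0, 30],
  [0, 0, 0.2, 0, 0, 0, 30],
  [0, 0, 0, 0, 0, 0, 30],
])

```text
clock: 19.17
ee_pos: [0.5448, 0.0399, 0.0243]
eef_rot: [0.726, 0.688, -0.0, -0.0]
ft_force: [-0.8, 0.2, -0.5]
opening: 0.0507
grasp_force: 30.0
```

Request:
step_arm([
  [0, 0, 0, 0, 0, 0, 30],
  [0, 0, 0, 0, 0, 0, 30],
  [0, 0, 0, 0, 0, 0, 30],
])

```text
clock: 19.42
ee_pos: [0.5455, 0.0403, 0.0258]
eef_rot: [0.725, 0.688, 0.001, 0.001]
ft_force: [0.1, -0.1, -0.1]
opening: 0.0503
grasp_force: 30.0
```

```bash
python3 - <<'E'
from h import *
plan(.5448,.0403,.0172,87)
E
```

```text
at [545.5  40.3  25.8] psi 87.0 tilt [ 0.0015 -0.    ] turn u 0.0 shift u [-0.   -0.03  0.43] F [ 0.1 -0.1 -0.1] open 50.3 g 30.0 t 19.4
```

Request:
step_arm([
  [0, -0.03, 0.2, 0, 0, 0, 30],
  [0, 0, 0.12, 0, 0, 0, 30],
  [0, 0, 0.06, 0, 0, 0, 30],
  [0, 0, 0.03, 0, 0, 0, 30],
  [0, 0, 0, 0, 0, 0, 30],
  [0, 0, 0, 0, 0, 0, 30],
])

```text
clock: 19.92
ee_pos: [0.5442, 0.0404, 0.017]
eef_rot: [0.725, 0.689, -0.0, -0.0]
ft_force: [-2.7, -0.1, 5.0]
opening: 0.0503
grasp_force: 30.0
```

Contact at the floor. Release and go for the medallion at the same yaw.

Request:
step_arm([
  [0, 0, 0, 0, 0, 0, 80],
  [0, 0, 0, 0, 0, 0, 80],
  [0, 0, 0, 0, 0, 0, 80],
  [0, 0, 0, 0, 0, 0, 80],
  [0, 0, 0, 0, 0, 0, 80],
  [0, 0, 0, 0, 0, 0, 80],
])

```text
clock: 20.42
ee_pos: [0.5443, 0.0404, 0.0168]
eef_rot: [0.725, 0.688, -0.0, 0.0]
ft_force: [-0.2, -0.1, 0.4]
opening: 0.0795
grasp_force: 0.0
```

Request:
step_arm([
  [0, 0, -0.3, 0, 0, 0, 93],
  [0, 0, -0.8, 0, 0, 0, 93],
  [0, 0, -1, 0, 0, 0, 93],
  [0, 0, -1, 0, 0, 0, 93],
  [0, 0, -1, 0, 0, 0, 93],
  [0, 0, -1, 0, 0, 0, 93],
  [0, 0, 0, 0, 0, 0, 93],
])

```text
clock: 21.0
ee_pos: [0.5462, 0.0404, 0.1228]
eef_rot: [0.725, 0.688, 0.002, 0.002]
ft_force: [0.2, -0.3, 0.8]
opening: 0.0929
grasp_force: 0.0
```

```bash
python3 - <<'E'
from h import *
plan(.4220,-.1369,.007,87)
E
```

```text
at [546.2  40.4 122.8] psi 87.0 tilt [ 0.0059 -0.    ] turn u 0.0 shift u [-9.18 -5.77  5.75] F [ 0.2 -0.3  0.8] open 92.9 g 0.0 t 21.0
```

Request:
step_arm([
  [-0.9, -0.56, 0, 0, 0, 0, 93],
  [-0.9, -0.56, 0, 0, 0, 0, 93],
  [-0.9, -0.56, 0, 0, 0, 0, 93],
  [-0.9, -0.56, 0, 0, 0, 0, 93],
  [-0.9, -0.56, 0, 0, 0, 0, 93],
  [-0.9, -0.56, 0, 0, 0, 0, 93],
  [-0.9, -0.56, 0, 0, 0, 0, 93],
  [-0.9, -0.56, 0, 0, 0, 0, 93],
])

```text
clock: 21.67
ee_pos: [0.4464, -0.0994, 0.1185]
eef_rot: [0.725, 0.689, -0.0, -0.0]
ft_force: [-0.2, -0.1, 0.5]
opening: 0.0931
grasp_force: 0.0
```

Request:
step_arm([
  [-0.9, -0.56, 0.4, 0, 0, 0, 93],
  [-0.9, -0.56, 0.6, 0, 0, 0, 93],
  [-0.1, 0, 0.8, 0, 0, 0, 93],
  [0, 0, 0.8, 0, 0, 0, 93],
  [0, 0, 0.6, 0, 0, 0, 93],
  [0, 0, 0, 0, 0, 0, 93],
  [0, 0, 0, 0, 0, 0, 93],
])

```text
clock: 22.25
ee_pos: [0.4226, -0.1354, 0.0545]
eef_rot: [0.725, 0.688, -0.0, -0.001]
ft_force: [-0.2, 0.1, 0.7]
opening: 0.0928
grasp_force: 0.0
```

```bash
python3 - <<'E'
from h import *
im=robot.read_camera("top")[:,:,::-1].copy()
cv2.imwrite("pics/t2.png",np.hstack([cv2.resize(im[185:272,100:222],(488,348),interpolation=cv2.INTER_CUBIC),cv2.resize(im[225:285,225:285],(300,348),interpolation=cv2.INTER_CUBIC)]))
plan(.4220,-.1369,.007,87)
E
```

```text
at [ 423.1 -135.5   55.1] psi 87.0 tilt [-0.0002  0.0001] turn u 0.0 shift u [-0.07 -0.05  2.4 ] F [-0.3 -0.5  0.2] open 93.0 g 0.0 t 22.3
```

View pics/t2.png

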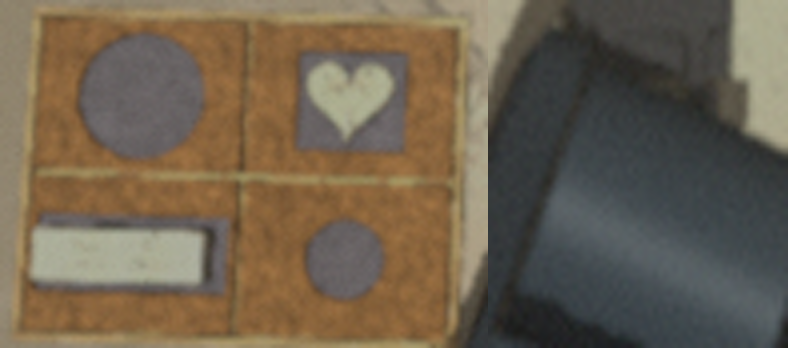

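The heart lies in its square recess with its point towards -x, centred at about (350,98). Now I'll grip the medallion.

Request:
step_arm([
  [-0.07, -0.05, 0.7, 0, 0, 0, 93],
  [0, 0, 0.7, 0, 0, 0, 93],
  [0, 0, 0.6, 0, 0, 0, 93],
  [0, 0, 0.3, 0, 0, 0, 93],
  [0, 0, 0.1, 0, 0, 0, 93],
  [0, 0, 0, 0, 0, 0, 93],
  [0, 0, 0, 0, 0, 0, 93],
])

```text
clock: 22.88
ee_pos: [0.4223, -0.137, 0.0075]
eef_rot: [0.725, 0.689, 0.0, 0.0]
ft_force: [-0.6, 0.7, 1.0]
opening: 0.0929
grasp_force: 0.0
```

Request:
step_arm([
  [0, 0, 0, 0, 0, 0, 60],
  [0, 0, 0, 0, 0, 0, 60],
  [0, 0, 0, 0, 0, 0, 60],
  [0, 0, 0, 0, 0, 0, 60],
  [0, 0, 0, 0, 0, 0, 50],
  [0, 0, 0, 0, 0, 0, 50],
  [0, 0, 0, 0, 0, 0, 50],
  [0, 0, 0, 0, 0, 0, 50],
])

```text
clock: 23.55
ee_pos: [0.422, -0.1369, 0.007]
eef_rot: [0.725, 0.688, -0.0, 0.0]
ft_force: [-2.1, -0.1, 4.6]
opening: 0.0652
grasp_force: 30.0
```

Request:
step_arm([
  [0, 0, -0.2, 0, 0, 0, 50],
  [0, 0, -0.4, 0, 0, 0, 50],
  [0, 0, -0.6, 0, 0, 0, 50],
  [0, 0, -0.8, 0, 0, 0, 50],
  [0, 0, -0.8, 0, 0, 0, 50],
  [0, 0, -0.8, 0, 0, 0, 50],
  [0, 0, -0.6, 0, 0, 0, 50],
  [0, 0, 0, 0, 0, 0, 50],
])

```text
clock: 24.22
ee_pos: [0.423, -0.1373, 0.0932]
eef_rot: [0.725, 0.688, 0.001, 0.002]
ft_force: [0.3, -0.3, 0.1]
opening: 0.065
grasp_force: 30.0
```

```bash
python3 - <<'E'
from h import *
plan(.552,.18,.10,87)
im=robot.read_camera("side")[:,:,::-1]; u,v=px("side",robot.get_state()["ee_pos"])[0].astype(int); print(u,v)
cv2.imwrite("pics/mm.png",cv2.resize(im[v-40:v+45,u-50:u+50],(700,595),interpolation=cv2.INTER_CUBIC))
E
```

```text
at [ 423.  -137.3   93.2] psi 87.0 tilt [ 0.0036 -0.0015] turn u 0.0 shift u [16.18  5.61 -0.34] F [ 0.3 -0.3  0.1] open 65.0 g 30.0 t 24.2
194 181
```

View pics/mm.png

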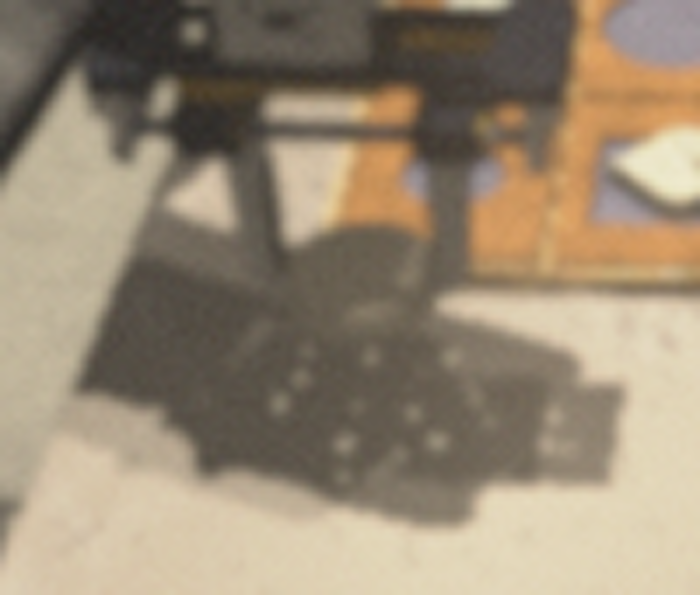

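The medallion hangs level between the fingertips. It shows as a dark ellipse of about 145×100 px at (357,275), which is right for a flat disc at this viewing angle. I'll carry it to the big round recess.

Request:
step_arm([
  [0.4, 0.14, -0.1, 0, 0, 0, 50],
  [0.8, 0.28, -0.2, 0, 0, 0, 50],
  [1, 0.35, 0, 0, 0, 0, 50],
  [1, 0.35, 0, 0, 0, 0, 50],
  [1, 0.35, 0, 0, 0, 0, 50],
  [1, 0.35, 0, 0, 0, 0, 50],
  [1, 0.35, 0, 0, 0, 0, 50],
  [1, 0.35, 0, 0, 0, 0, 50],
])

```text
clock: 24.93
ee_pos: [0.4795, 0.006, 0.096]
eef_rot: [0.725, 0.689, -0.001, -0.001]
ft_force: [0.3, -0.1, -0.5]
opening: 0.0648
grasp_force: 30.0
```

Request:
step_arm([
  [1, 0.35, 0, 0, 0, 0, 50],
  [1, 0.35, 0, 0, 0, 0, 50],
  [1, 0.35, 0, 0, 0, 0, 50],
  [1, 0.35, 0, 0, 0, 0, 50],
  [1, 0.35, 0, 0, 0, 0, 50],
  [1, 0.34, 0, 0, 0, 0, 50],
  [1, 0.34, 0, 0, 0, 0, 50],
  [1, 0.34, 0, 0, 0, 0, 50],
])

```text
clock: 25.6
ee_pos: [0.5429, 0.1628, 0.0957]
eef_rot: [0.725, 0.689, -0.001, -0.001]
ft_force: [0.5, -0.1, -1.0]
opening: 0.0648
grasp_force: 30.0
```

Request:
step_arm([
  [0.7, 0.24, 0, 0, 0, 0, 50],
  [0.3, 0.12, 0, 0, 0, 0, 50],
  [0, 0, 0, 0, 0, 0, 50],
  [0, 0, 0, 0, 0, 0, 50],
  [0, 0, 0, 0, 0, 0, 50],
])

```text
clock: 26.02
ee_pos: [0.5511, 0.1802, 0.0965]
eef_rot: [0.725, 0.688, -0.0, -0.0]
ft_force: [0.2, 0.5, -1.8]
opening: 0.065
grasp_force: 30.0
```

```bash
python3 - <<'E'
from h import *
plan(.552,.18,.017,87)
E
```

```text
at [551.1 180.2  96.5] psi 87.0 tilt [-0.0009 -0.0003] turn u -0.0 shift u [-0.    0.05  3.97] F [ 0.2  0.5 -1.8] open 65.0 g 30.0 t 26.0
```

Request:
step_arm([
  [0, 0.04, 0.6, 0, 0, 0, 50],
  [0, 0, 0.8, 0, 0, 0, 50],
  [0, 0, 0.8, 0, 0, 0, 50],
  [0, 0, 0.6, 0, 0, 0, 50],
  [0, 0, 0.4, 0, 0, 0, 50],
  [0, 0, 0.2, 0, 0, 0, 50],
  [0, 0, 0.1, 0, 0, 0, 50],
  [0, 0, 0, 0, 0, 0, 50],
])

```text
clock: 26.68
ee_pos: [0.5525, 0.1807, 0.0267]
eef_rot: [0.725, 0.688, -0.0, -0.0]
ft_force: [-0.7, 0.4, -1.6]
opening: 0.0649
grasp_force: 30.0
```

Request:
step_arm([
  [0, 0, 0, 0, 0, 0, 50],
  [0, 0, 0, 0, 0, 0, 50],
])

```text
clock: 26.85
ee_pos: [0.5528, 0.1809, 0.0275]
eef_rot: [0.725, 0.689, 0.0, 0.0]
ft_force: [0.4, -0.1, -0.2]
opening: 0.0648
grasp_force: 30.0
```

```bash
python3 - <<'E'
from h import *
plan(.552,.18,.017,87)
E
```

```text
at [552.8 180.9  27.5] psi 87.0 tilt [0.0011 0.0003] turn u 0.0 shift u [-0.05 -0.04  0.52] F [ 0.4 -0.1 -0.2] open 64.8 g 30.0 t 26.9
```

Request:
step_arm([
  [-0.05, -0.04, 0.25, 0, 0, 0, 50],
  [0, 0, 0.12, 0, 0, 0, 50],
  [0, 0, 0.08, 0, 0, 0, 50],
  [0, 0, 0.04, 0, 0, 0, 50],
  [0, 0, 0, 0, 0, 0, 50],
  [0, 0, 0, 0, 0, 0, 50],
])

```text
clock: 27.35
ee_pos: [0.5516, 0.1798, 0.017]
eef_rot: [0.725, 0.688, 0.0, 0.0]
ft_force: [-0.9, -0.1, 0.5]
opening: 0.0651
grasp_force: 30.0
```

Request:
step_arm([
  [0, 0, 0.03, 0, 0, 0, 50],
  [0, 0, 0.02, 0, 0, 0, 50],
  [0, 0, 0, 0, 0, 0, 50],
])

```text
clock: 27.6
ee_pos: [0.5516, 0.1798, 0.0169]
eef_rot: [0.725, 0.689, 0.0, 0.0]
ft_force: [-4.9, -1.0, 12.4]
opening: 0.0652
grasp_force: 30.0
```

Firm contact at the floor. Release, lift, and look at the tray and the column.

Request:
step_arm([
  [0, 0, -0.02, 0, 0, 0, 80],
  [0, 0, 0, 0, 0, 0, 80],
  [0, 0, 0, 0, 0, 0, 80],
  [0, 0, 0, 0, 0, 0, 80],
  [0, 0, 0, 0, 0, 0, 80],
  [0, 0, 0, 0, 0, 0, 80],
])

```text
clock: 28.1
ee_pos: [0.5515, 0.1798, 0.0163]
eef_rot: [0.725, 0.688, -0.0, -0.0]
ft_force: [0.4, 0.9, -0.7]
opening: 0.0801
grasp_force: 0.0
```

Request:
step_arm([
  [0, 0, -0.3, 0, 0, 0, 93],
  [0, 0, -0.8, 0, 0, 0, 93],
  [0, 0, -1, 0, 0, 0, 93],
  [0, 0, -1, 0, 0, 0, 93],
  [0, 0, -1, 0, 0, 0, 70],
  [0, 0, -1, 0, 0, 0, 70],
  [0, 0, -1, 0, 0, 0, 70],
  [0, 0, -1, 0, 0, 0, 70],
])

```text
clock: 28.77
ee_pos: [0.5515, 0.1798, 0.1599]
eef_rot: [0.725, 0.688, 0.0, 0.0]
ft_force: [0.3, -0.3, 0.3]
opening: 0.0719
grasp_force: 0.0
```

```bash
python3 - <<'E'
from h import *
plan(.660,-.1363,.16,87)
E
```

```text
at [551.5 179.8 159.9] psi 87.0 tilt [0.0003 0.0001] turn u 0.0 shift u [-15.5    6.25  -0.  ] F [ 0.3 -0.3  0.3] open 71.9 g 0.0 t 28.8
```

Request:
step_arm([
  [-0.97, 0.39, 0, 0, 0, 0, 70],
  [-0.97, 0.39, 0, 0, 0, 0, 70],
  [-0.97, 0.39, 0, 0, 0, 0, 70],
  [-0.97, 0.39, 0, 0, 0, 0, 70],
  [-0.97, 0.39, 0, 0, 0, 0, 70],
  [-0.97, 0.39, 0, 0, 0, 0, 70],
  [-0.97, 0.39, 0, 0, 0, 0, 70],
  [-0.97, 0.39, 0, 0, 0, 0, 70],
])

```text
clock: 29.43
ee_pos: [0.606, 0.0206, 0.1589]
eef_rot: [0.725, 0.688, 0.0, 0.0]
ft_force: [-0.3, 0.3, -0.2]
opening: 0.0701
grasp_force: 0.0
```

Request:
step_arm([
  [-0.97, 0.39, 0, 0, 0, 0, 70],
  [-0.97, 0.39, 0, 0, 0, 0, 70],
  [-0.97, 0.39, 0, 0, 0, 0, 70],
  [-0.97, 0.39, 0, 0, 0, 0, 70],
  [-0.97, 0.39, 0, 0, 0, 0, 70],
  [-0.97, 0.39, 0, 0, 0, 0, 70],
  [-0.97, 0.39, 0, 0, 0, 0, 70],
  [-0.97, 0.39, 0, 0, 0, 0, 70],
])

```text
clock: 30.1
ee_pos: [0.6603, -0.1377, 0.1589]
eef_rot: [0.725, 0.688, 0.0, 0.0]
ft_force: [-0.2, 0.0, -0.1]
opening: 0.0698
grasp_force: 0.0
```

Request:
step_arm([
  [0, 0, 0, 0, 0, 0, 70],
  [0, 0, 0, 0, 0, 0, 70],
  [0, 0, 0, 0, 0, 0, 70],
])

```text
clock: 30.35
ee_pos: [0.6598, -0.1361, 0.1585]
eef_rot: [0.725, 0.688, -0.0, -0.0]
ft_force: [-0.3, 0.2, 0.2]
opening: 0.0699
grasp_force: 0.0
```

```bash
python3 - <<'E'
from h import *
plan(.660,-.1363,.073,87)
im=robot.read_camera("side")[:,:,::-1]; u,v=px("side",[.66,-.1363,.111])[0].astype(int); print(u,v,px("side",robot.get_state()["ee_pos"]))
t=robot.read_camera("top")[:,:,::-1]
cv2.imwrite("pics/k.png",np.hstack([cv2.resize(im[v-40:v+30,u-30:u+30],(342,400),interpolation=cv2.INTER_CUBIC),cv2.resize(t[185:275,100:225],(456,400),interpolation=cv2.INTER_CUBIC)]))
E
```

```text
at [ 659.8 -136.1  158.5] psi 87.0 tilt [-0.0004  0.0003] turn u 0.0 shift u [-0.01  0.01  4.27] F [-0.3  0.2  0.2] open 69.9 g 0.0 t 30.4
274 176 [[275.41428196 163.01851237]]
```

View pics/k.png

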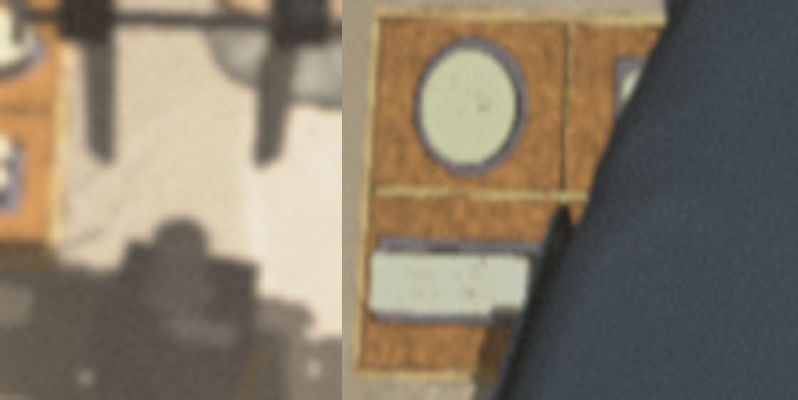

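The medallion is centred in its circle. In the side view the column cap, at about (183,240), sits midway between the fingers at x=113 and x=257. I'll descend and grip the neck.

Request:
step_arm([
  [0, 0, 0.6, 0, 0, 0, 70],
  [0, 0, 0.8, 0, 0, 0, 70],
  [0, 0, 0.8, 0, 0, 0, 70],
  [0, 0, 0.8, 0, 0, 0, 70],
  [0, 0, 0.6, 0, 0, 0, 70],
  [0, 0, 0.3, 0, 0, 0, 70],
  [0, 0, 0.1, 0, 0, 0, 70],
  [0, 0, 0, 0, 0, 0, 70],
])

```text
clock: 31.12
ee_pos: [0.6601, -0.1365, 0.0782]
eef_rot: [0.725, 0.689, -0.0, -0.0]
ft_force: [-0.1, -0.2, 1.0]
opening: 0.0701
grasp_force: 0.0
```

Request:
step_arm([
  [0, 0, 0, 0, 0, 0, 70],
  [0, 0, 0, 0, 0, 0, 70],
])

```text
clock: 31.28
ee_pos: [0.6605, -0.1368, 0.0794]
eef_rot: [0.725, 0.689, 0.0, 0.001]
ft_force: [-0.2, 1.2, -0.2]
opening: 0.0701
grasp_force: 0.0
```

```bash
python3 - <<'E'
from h import *
plan(.660,-.1363,.074,87)
E
```

```text
at [ 660.5 -136.8   79.4] psi 87.0 tilt [ 0.0014 -0.0004] turn u 0.0 shift u [ 0.02 -0.03  0.27] F [-0.2  1.2 -0.2] open 70.1 g 0.0 t 31.3
```

Request:
step_arm([
  [0.02, -0.02, 0.15, 0, 0, 0, 70],
  [0, 0, 0.1, 0, 0, 0, 70],
  [0, 0, 0.07, 0, 0, 0, 50],
  [0, 0, 0, 0, 0, 0, 50],
  [0, 0, 0, 0, 0, 0, 40],
  [0, 0, 0, 0, 0, 0, 40],
  [0, 0, 0, 0, 0, 0, 40],
])

```text
clock: 31.87
ee_pos: [0.6597, -0.1362, 0.0721]
eef_rot: [0.725, 0.688, 0.0, 0.0]
ft_force: [-0.5, 0.8, 0.5]
opening: 0.0419
grasp_force: 0.0
```

Request:
step_arm([
  [0, 0, 0, 0, 0, 0, 34],
  [0, 0, 0, 0, 0, 0, 32],
  [0, 0, 0, 0, 0, 0, 30],
  [0, 0, 0, 0, 0, 0, 25],
  [0, 0, 0, 0, 0, 0, 15],
  [0, 0, 0, 0, 0, 0, 15],
  [0, 0, 0, 0, 0, 0, 15],
  [0, 0, 0, 0, 0, 0, 15],
])

```text
clock: 32.53
ee_pos: [0.6598, -0.1363, 0.0721]
eef_rot: [0.725, 0.688, 0.0, 0.0]
ft_force: [0.9, 0.1, 0.5]
opening: 0.0288
grasp_force: 27.6
```

```bash
python3 - <<'E'
from h import *
plan(.660,-.1363,.1325,87); print(robot.get_state()["moment"])
E
```

```text
at [ 659.8 -136.3   72.1] psi 87.0 tilt [ 0.0003 -0.0001] turn u 0.0 shift u [-0.    0.01 -3.02] F [0.9 0.1 0.5] open 28.8 g 27.6 t 32.5
[-0.04897379 -0.32015931  0.00893015]
```

Request:
step_arm([
  [0, 0, 0, 0, 0, 0, 15],
  [0, 0, -0.15, 0, 0, 0, 15],
  [0, 0, -0.3, 0, 0, 0, 15],
  [0, 0, -0.4, 0, 0, 0, 15],
  [0, 0, -0.4, 0, 0, 0, 15],
])

```text
clock: 32.95
ee_pos: [0.6596, -0.1362, 0.0978]
eef_rot: [0.725, 0.688, -0.0, -0.0]
ft_force: [1.4, -0.8, -1.0]
opening: 0.0292
grasp_force: 27.8
```

Request:
step_arm([
  [0, 0, -0.4, 0, 0, 0, 15],
  [0, 0, -0.4, 0, 0, 0, 15],
  [0, 0, -0.4, 0, 0, 0, 15],
  [0, 0, -0.4, 0, 0, 0, 15],
  [0, 0, -0.4, 0, 0, 0, 15],
  [0, 0, -0.4, 0, 0, 0, 15],
  [0, 0, -0.3, 0, 0, 0, 15],
  [0, 0, -0.2, 0, 0, 0, 15],
])

```text
clock: 33.62
ee_pos: [0.6599, -0.1363, 0.1561]
eef_rot: [0.725, 0.688, 0.0, 0.0]
ft_force: [-0.4, 0.1, -0.9]
opening: 0.0294
grasp_force: 27.8
```

Request:
step_arm([
  [0, 0, -0.2, 0, 0, 0, 15],
  [0, 0, -0.1, 0, 0, 0, 15],
  [0, 0, 0, 0, 0, 0, 15],
  [0, 0, 0, 0, 0, 0, 15],
])

```text
clock: 33.95
ee_pos: [0.6596, -0.1362, 0.1608]
eef_rot: [0.725, 0.688, -0.0, -0.0]
ft_force: [0.4, -0.4, -1.7]
opening: 0.0289
grasp_force: 27.8
```

```bash
python3 - <<'E'
from h import *
plan(.4412,.0455,.152,87); print(robot.get_state()["moment"])
E
```

```text
at [ 659.6 -136.2  160.8] psi 87.0 tilt [-0.0003  0.0001] turn u 0.0 shift u [  8.5  -11.38   0.44] F [ 0.4 -0.4 -1.7] open 28.9 g 27.8 t 34.0
[-0.04100295 -0.07013686 -0.03487081]
```

The column is out, with its foot about 105 mm above the table. Move smoothly to its recess.

Request:
step_arm([
  [0.15, -0.2, 0, 0, 0, 0, 15],
  [0.3, -0.4, 0, 0, 0, 0, 15],
  [0.45, -0.6, 0, 0, 0, 0, 15],
  [0.5, -0.67, 0, 0, 0, 0, 15],
  [0.5, -0.67, 0, 0, 0, 0, 15],
  [0.5, -0.67, 0, 0, 0, 0, 15],
  [0.5, -0.67, 0, 0, 0, 0, 15],
  [0.5, -0.67, 0, 0, 0, 0, 15],
])

```text
clock: 34.62
ee_pos: [0.5713, -0.0629, 0.1608]
eef_rot: [0.725, 0.688, -0.0, -0.0]
ft_force: [0.1, -0.4, -0.2]
opening: 0.0294
grasp_force: 27.8
```

Request:
step_arm([
  [0.5, -0.67, 0, 0, 0, 0, 15],
  [0.5, -0.67, 0, 0, 0, 0, 15],
  [0.5, -0.67, 0, 0, 0, 0, 15],
  [0.5, -0.67, 0, 0, 0, 0, 15],
  [0.5, -0.67, 0, 0, 0, 0, 15],
  [0.5, -0.67, 0, 0, 0, 0, 15],
  [0.5, -0.67, 0, 0, 0, 0, 15],
  [0.5, -0.67, 0, 0, 0, 0, 15],
])

```text
clock: 35.28
ee_pos: [0.4683, 0.0225, 0.1609]
eef_rot: [0.725, 0.688, -0.0, -0.0]
ft_force: [0.1, 0.1, -1.3]
opening: 0.0293
grasp_force: 27.8
```

Request:
step_arm([
  [0.5, -0.67, 0, 0, 0, 0, 15],
  [0.3, -0.4, 0, 0, 0, 0, 15],
  [0.2, -0.27, 0, 0, 0, 0, 15],
  [0.1, -0.13, 0, 0, 0, 0, 15],
  [0, 0, 0, 0, 0, 0, 15],
  [0, 0, 0, 0, 0, 0, 15],
  [0, 0, 0, 0, 0, 0, 15],
])

```text
clock: 35.87
ee_pos: [0.4417, 0.0451, 0.161]
eef_rot: [0.725, 0.688, 0.0, 0.0]
ft_force: [-1.0, 0.5, -1.2]
opening: 0.0292
grasp_force: 27.9
```

```bash
python3 - <<'E'
from h import *
plan(.4412,.0455,.0661,87); print(robot.get_state()["moment"])
E
```

```text
at [441.7  45.1 161. ] psi 87.0 tilt [ 0.0002 -0.    ] turn u 0.0 shift u [ 0.02 -0.03  4.75] F [-1.   0.5 -1.2] open 29.2 g 27.9 t 35.9
[-0.00613232 -0.09084772 -0.01534102]
```

Request:
step_arm([
  [0.02, -0.02, 0.4, 0, 0, 0, 15],
  [0, 0, 0.6, 0, 0, 0, 15],
  [0, 0, 0.7, 0, 0, 0, 15],
  [0, 0, 0.7, 0, 0, 0, 15],
  [0, 0, 0.7, 0, 0, 0, 15],
  [0, 0, 0.6, 0, 0, 0, 15],
  [0, 0, 0.4, 0, 0, 0, 15],
  [0, 0, 0.2, 0, 0, 0, 15],
])

```text
clock: 36.53
ee_pos: [0.4404, 0.0456, 0.0737]
eef_rot: [0.725, 0.688, -0.001, -0.001]
ft_force: [0.0, 1.0, -1.1]
opening: 0.0292
grasp_force: 27.9
```

Request:
step_arm([
  [0, 0, 0, 0, 0, 0, 15],
  [0, 0, 0, 0, 0, 0, 15],
  [0, 0, 0, 0, 0, 0, 15],
])

```text
clock: 36.78
ee_pos: [0.4413, 0.0457, 0.0755]
eef_rot: [0.725, 0.688, 0.0, 0.0]
ft_force: [0.7, 0.1, -0.2]
opening: 0.0293
grasp_force: 27.9
```

```bash
python3 - <<'E'
from h import *
plan(.4412,.0455,.0661,87)
E
```

```text
at [441.3  45.7  75.5] psi 87.0 tilt [0.0009 0.    ] turn u 0.0 shift u [-0.01 -0.    0.47] F [ 0.7  0.1 -0.2] open 29.3 g 27.9 t 36.8
```

Request:
step_arm([
  [0, 0, 0.2, 0, 0, 0, 15],
  [0, 0, 0.1, 0, 0, 0, 15],
  [0, 0, 0.08, 0, 0, 0, 15],
  [0, 0, 0.05, 0, 0, 0, 15],
  [0, 0, 0, 0, 0, 0, 15],
  [0, 0, 0, 0, 0, 0, 15],
])

```text
clock: 37.28
ee_pos: [0.4409, 0.0458, 0.0664]
eef_rot: [0.725, 0.688, -0.0, -0.0]
ft_force: [-0.5, 0.3, -0.8]
opening: 0.029
grasp_force: 27.9
```

Request:
step_arm([
  [0, 0, 0.03, 0, 0, 0, 15],
  [0, 0, 0, 0, 0, 0, 15],
  [0, 0, 0, 0, 0, 0, 15],
])

```text
clock: 37.53
ee_pos: [0.441, 0.0458, 0.0661]
eef_rot: [0.725, 0.689, 0.0, 0.0]
ft_force: [-0.5, 0.0, 4.6]
opening: 0.029
grasp_force: 28.3
```

The foot is on the felt. I'll release slowly and keep the fingers level with the neck until they are clear of the cap.

Request:
step_arm([
  [0, 0, 0, 0, 0, 0, 32],
  [0, 0, 0, 0, 0, 0, 36],
  [0, 0, 0, 0, 0, 0, 40],
  [0, 0, 0, 0, 0, 0, 50],
  [0, 0, 0, 0, 0, 0, 65],
  [0, 0, 0, 0, 0, 0, 75],
  [0, 0, 0, 0, 0, 0, 75],
  [0, 0, 0, 0, 0, 0, 75],
])

```text
clock: 38.2
ee_pos: [0.4408, 0.0458, 0.0658]
eef_rot: [0.725, 0.688, -0.0, -0.0]
ft_force: [0.3, 0.7, -0.4]
opening: 0.0685
grasp_force: 0.0
```

Request:
step_arm([
  [0, 0, -0.3, 0, 0, 0, 75],
  [0, 0, -0.6, 0, 0, 0, 75],
  [0, 0, -0.8, 0, 0, 0, 75],
  [0, 0, -0.8, 0, 0, 0, 75],
  [0, 0, -0.8, 0, 0, 0, 75],
  [0, 0, -0.8, 0, 0, 0, 75],
  [0, 0, -0.8, 0, 0, 0, 75],
  [0, 0, -0.8, 0, 0, 0, 75],
])

```text
clock: 38.87
ee_pos: [0.4407, 0.0458, 0.1811]
eef_rot: [0.725, 0.688, 0.0, 0.0]
ft_force: [-0.1, 0.4, -0.7]
opening: 0.0749
grasp_force: 0.0
```

Request:
step_arm([
  [-1, 0, -0.2, 0, 0, 0, 75],
  [-1, 0, 0, 0, 0, 0, 75],
  [-1, 0, 0, 0, 0, 0, 75],
  [-1, 0, 0, 0, 0, 0, 75],
  [-1, 0, 0, 0, 0, 0, 75],
  [-1, 0, 0, 0, 0, 0, 75],
  [-1, 0, 0, 0, 0, 0, 75],
  [-1, 0, 0, 0, 0, 0, 75],
])

```text
clock: 39.53
ee_pos: [0.4323, -0.115, 0.1843]
eef_rot: [0.725, 0.688, 0.0, 0.0]
ft_force: [0.4, 0.5, -0.4]
opening: 0.075
grasp_force: 0.0
```

Request:
step_arm([
  [-1, 0, 0, 0, 0, 0, 75],
  [-1, 0, 0, 0, 0, 0, 75],
  [-1, 0, 0, 0, 0, 0, 75],
  [-1, 0, 0, 0, 0, 0, 75],
  [-1, 0, 0, 0, 0, 0, 75],
  [-1, 0, 0, 0, 0, 0, 75],
  [0, 0, 0, 0, 0, 0, 75],
  [0, 0, 0, 0, 0, 0, 75],
])

```text
clock: 40.2
ee_pos: [0.4261, -0.2342, 0.184]
eef_rot: [0.726, 0.688, 0.0, -0.0]
ft_force: [0.2, 0.8, 0.6]
opening: 0.0746
grasp_force: 0.0
```

```bash
python3 - <<'E'
from h import *
a=robot.read_camera("side")[:,:,::-1]; t=robot.read_camera("top")[:,:,::-1]
cv2.imwrite("pics/fin.png",np.vstack([np.hstack([cv2.resize(a[110:200,180:280],(333,300),interpolation=cv2.INTER_CUBIC),cv2.resize(t[180:275,100:226],(398,300),interpolation=cv2.INTER_CUBIC)]),cv2.resize(t[140:280,100:400],(731,300),interpolation=cv2.INTER_CUBIC)]))
E
```

```text
(no output)
```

View pics/fin.png

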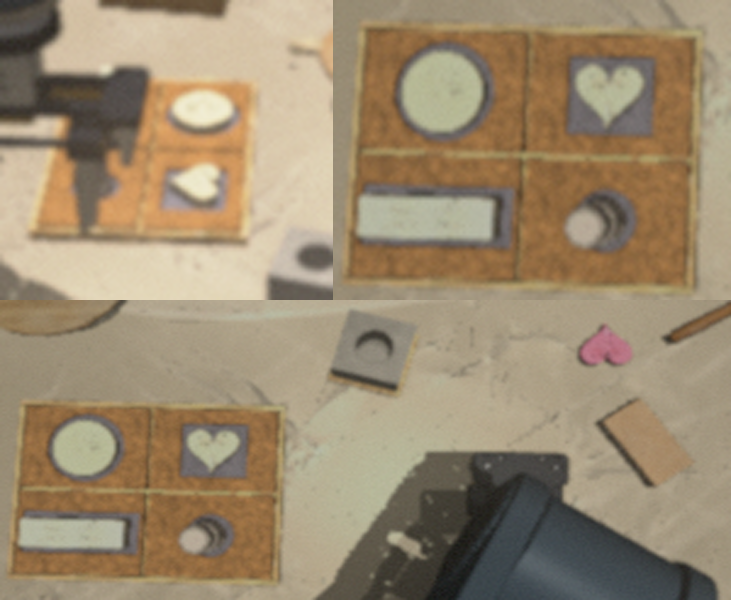

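All four are in place. The column cap appears at top pixel (179,252), so I'll check that against an upright column before handing in.

```bash
python3 - <<'E'
from h import *
print(px("top",[[.441,.0457,.105],[.441,.0457,.012]]))
E
```

```text
[[179.08483431 251.56362258]
 [185.91772866 249.50900252]]
```

The cap matches an upright column to within a pixel, and the robot is clear of everything.

```bash
python3 -c "
from plant import robot
print(robot.sign_off())"
```

```text
the job is handed in; nothing more can be done
None
```

I set the bar, heart and medallion into their recesses, then stood the column upright in its own, and handed the job in at about 40 s; the arm never came near the star or the sanding block.

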